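# Cap the wash-solution canister

## Robot

A 7-joint arm with a two-finger parallel gripper is mounted at the origin on the work surface. World frame = base frame: x ahead of the robot, y to its left, z up, the work surface at z = 0. Lengths are in mm, angles in rad, forces in N, time in s.
With the tool pointing down it reaches from about 425 to 875 mm from the base axis. Payload 8.4 kg.
Tool frame: the origin (TCP) lies midway between the tips of the shut fingers; the grasp point (between the pads) lies 19 mm behind it (grip_point_offset is the distance from the TCP to the grasp point, in mm); z points along the fingers, y is the direction in which the jaws open and shut (so a half turn about z gives the same grasp; the last joint's range is limited). The gripper opens to 87 mm and grips with 3 to 60 N. Pads are 19 mm wide; open, the fingers measure 117 mm over their backs; the gripper's body (75 mm by 190 mm) begins 51 mm behind the grasp point.
Start: joints at [1.245, 0.333, 0.04, 1.465, -0.013, 1.343, -0.059], TCP at [146.139, -633.33, 222.546] pointing down, gripper open.
Joint ranges: [-2.58, 2.58], [-0.38, 2.09], [-1.3, 1.39], [0.25, 2.4], [-1.5, 4.64], [0.08, 2.09], [-2.65, 2.65]. Speed limits (rad/s): [2.22, 2.22, 2.79, 2.79, 3.14, 3.14, 3.14].

## Interface

Orientations are given as a rotation vector (axis times angle).
In Python, from workcell import * gives the robot as it stands.
- The arm moves only by the tool step_arm, never from a script. Its argument "plan" is a list of rows, each a list of 5 numbers: the closure, from 0 (fully open) to 1 (shut), then the shift along the tool's x, y, z in mm, then the turn about the tool's z in degrees. A call has 1 to 12 rows; each row is the pose to reach, as a shift and turn from the pose commanded when the call began, along the tool's axes at that moment; what a row does not reach only later rows make up. A row lasts 1/10 s, in which the tool goes at most 50 mm and 8.59 degrees, less where a joint would pass 70% of its speed; a pose out of reach is approached as far as the arm can. A call with a gripper value outside its range is refused whole. The fingers move at their own pace and stop on an object; the grip force is fixed at half the most. Time passes only in rows, so rows that repeat a pose let the fingers close. It gives the time, the measured TCP pose, the force and the opening at its end, in the units of the state.
- state(): the state, without advancing time (a new reading comes with each control period).
- grab_frame(name): name is "scene" or "top" or "wrist"; returns a dict with "img" (480x640x3 uint8, blue, green, red), "intrinsics" (3x3 intrinsics, pixels), "T" (4x4, takes a point from camera to world coordinates). Camera axes: x right, y down, z forward; pixel columns grow to the right and rows downward; lengths in mm; the calibration is good to about 2 mm. A picture is of the moment at which its call begins. There is no depth.
- close_job(): hands the job in, once; it reports no verdict.
Trained networks look in the newest picture that a camera, given by its name, has taken for a name from the list of things; names that differ only in an ending like _2 or _b are one class to them, and where a whole thing is asked for, a point or a joint stands for the part that bears it (a point fixed in the world has none). Each returns a list of dicts, best first, with "confidence" (0 to 1); they miss things now and then, are a little off and sometimes report something else, mostly with a low value. They report only what shows in the picture. A call takes as long as a camera call. They do not tell look-alikes from the thing itself.
- find_in(target, camera): "location" ([column, row] in pixels, amid what is visible of it).
The state is a dict: "time": time; "joints": joint angles; "qvel": joint speeds; "effort": joint torques, N m; "position": TCP position; "tcp_rot": TCP orientation; "ft_force": force on the tool from outside, world axes, zero at the start; "moment": the same for the moment, N m; "gripper_width": finger opening in mm.
Only numpy, scipy, OpenCV 4.12 (cv2) and the standard library are available. Lean on these libraries where they do the work, as an engineer would, in place of code of your own. Each camera call takes 0.05 s, during which the arm holds its last target.

## Task

Take the large cap from the drip rack, set it mouth down on the open canister and, with it sitting square, turn it backward (counter-clockwise seen from above) until you feel it drop into the start of the thread. Then screw it on clockwise until it is fully home on the canister's mouth, and let go. Leave the small cap and the reagent bottle as they are.

Things in the scene. Friction and masses are not known exactly. Their poses are not given: they have to be found in the camera images.
- mouth (a point): Centre of the canister's open mouth, z up, 168 mm above the bench; white 130 x 150 mm canister, full, stands fast. Neck 48 mm wide, 54 over the threads, 38 above the shoulder. Three right-hand threads, 120 deg apart, 24 mm a turn; where they start is not told (nor by this yaw). Nibs block a cap run forward on top of them; at most 105 deg back it drops 5-8 mm; then 60-100 deg forward to home.
- cap_center (a point): Centre of the large white cap: 62 mm across, 25 mm tall, 45 g; rim flares to 64 outside, bore 56. Own z runs from open rim to roof. Starts on edge, z 15 deg above level, in either rack place. Three lugs inside; if one drops alone it hangs askew: lift it off first. Heights of this point over the mouth: resting on the threads -1.8 to +2.9 mm, dropped into the thread start -4.8 to -3.6, home -8.5.
- rack: Grey drip rack, fixed, 100 x 220 x 6 mm base; origin under the base's centre. Two places at its y = +58 and -58 mm hold caps on edge; their open rims lean on a 26 mm wide fin at the side of its -x, their roofs look along its +x and 15 deg up. Each sits on a 34 mm wide seat, 26 mm up, between 3 mm cheeks and behind a lip 6.5 mm high; the caps' left and right sides are free.
- small_cap_center (a point): Centre of the small cap, white, 44 mm across, 20 mm tall, on edge in the rack's other place. Not needed; leave it there.
- reagent: Capped white reagent bottle, 56 mm across, 115 mm tall, loose; origin under its base. Not needed.
- tube_rack: Black tube rack, 90 x 200 mm, 88 mm tall with its tubes, heavy, stands fast; origin under its base, long side along its y. Not needed.
Things that resemble listed ones, but are neither listed nor needed, are in the scene too. What is shaped like the part that bears cap_center but turquoise is not meant.

How it is judged (in metres and radians):
On the way:
1. the cap sits square on the neck and has dropped into the start of the thread, not yet screwed home (horizontal distance between cap_center and mouth below 0.004 m and z of cap_center in the frame of mouth between -0.0072 and -0.003 m and angle between cap_center's own z axis and vertical below 0.08 rad), for 0.1 s.
At the end, for the whole second after the job is handed in: The large cap is screwed fully home on the mouth: its centre within 3 mm of the mouth's axis and at most 0.8 mm above its home height (8.5 mm below the mouth plane), level within 0.04 rad, let go; the small cap and the bottle within 20 mm of where they were, the bottle upright (horizontal distance between cap_center and mouth below 0.003 m and z of cap_center in the frame of mouth between -0.0105 and -0.0077 m and angle between cap_center's own z axis and vertical below 0.04 rad); the robot touches nothing.
It fails at once if the small cap is pushed out of its place in the rack (distance of small_cap_center from where it was at the start of the episode above 0.02 m).
It fails at once if the reagent bottle is pushed away or knocked over (distance of reagent from where it was at the start of the episode above 0.02 m or angle between reagent's own z axis and vertical above 0.3 rad).
It also fails if it takes over 72 s, if anything falls off the work surface, if the arm or the gripper's body presses on something with over 40 N, if the wrist force passes 120 N, or if a joint passes its speed limit or range.

## Working session

There is one attempt and no reset: what is moved stays moved. The work goes in short steps, Python scripts to look and compute and a tool call to move; the robot and the scene stay as the last step left them, time stands still between calls to the robot, and variables do not carry over. Pictures are saved under pics/ and viewed, and the job is handed in when it is done.

Besides the shell and the picture viewer there is one more tool, called after "Request:" as name([rows], argument=value, ...), one row to a line, values as JSON. step_arm: Moves the arm, as the interface text tells. Its arguments: {"type":"object","properties":{"plan":{"type":"array","items":{"type":"array","items":{"type":"number"}}}},"required":["plan"]}

```bash
ls; mkdir -p pics; python3 - <<'E'
from workcell import *
import cv2
s=state();print(s)
for n in ["scene","top","wrist"]:
    f=grab_frame(n);cv2.imwrite(f"pics/a_{n}.png",f["img"]);print(n,f["intrinsics"].tolist(),f["T"].round(4).tolist())
    for t in ["mouth","cap_center","rack","small_cap_center","reagent","tube_rack"]:
        try:print(t,[(d["location"],round(d["confidence"],2)) for d in find_in(t,n)])
        except Exception as e:print(t,e)
print(state()["time"])
E
```

```text
pics
{'time': 0.0, 'joints': array([ 1.24479004,  0.33392465,  0.03984001,  1.46623114, -0.01344253,
        1.34331995, -0.05849123]), 'qvel': array([ 0.00017427, -0.00038069, -0.00093074,  0.00036788, -0.00049877,
        0.00025409,  0.00094577]), 'effort': array([ 7.43156234e-04, -6.56368375e+01,  1.33557435e+00, -4.03818834e+01,
       -5.97979082e-02,  4.47259122e-02,  1.17095324e-04]), 'position': array([ 146.06722039, -632.90263448,  221.66955543]), 'tcp_rot': array([-3.11982121e+00, -3.55344716e-01,  3.77657677e-04]), 'ft_force': array([ 0.26321421, -0.29598743, -0.12596062]), 'moment': array([ 0.07141882, -0.01326249, -0.03037161]), 'gripper_width': 86.96028519059435}
scene [[433.8152108979721, 0.0, 320.3371921143273], [0.0, 433.8152108979721, 236.1872344180597], [0.0, 0.0, 1.0]] [[-0.865, 0.3775, -0.3305, 800.9765], [0.5017, 0.6516, -0.5689, 416.9973], [0.0006, -0.6579, -0.7531, 759.4364], [0.0, 0.0, 0.0, 1.0]]
mouth [([255.6, 249.6], 0.95)]
cap_center [([328.5, 341.4], 0.86), ([458.2, 312.1], 0.82), ([410.8, 325.0], 0.56), ([379.2, 279.1], 0.56)]
rack [([428.4, 371.2], 0.
[... 253 characters left out ...]
29, 313.5486], [-0.9997, -0.015, -0.0203, -36.3116], [0.0228, -0.1926, -0.981, 1165.5895], [0.0, 0.0, 0.0, 1.0]]
mouth [([367.8, 212.9], 0.9)]
cap_center [([237.6, 272.4], 0.82), ([292.6, 287.4], 0.78), ([267.0, 224.8], 0.67), ([237.0, 321.1], 0.58)]
rack [([218.7, 275.4], 0.83)]
small_cap_center []
reagent [([453.0, 227.4], 0.66)]
tube_rack [([224.8, 181.0], 0.56)]
wrist [[370.80430021638006, 0.0, 322.49150446583644], [0.0, 370.80430021638006, 241.92529184339784], [0.0, 0.0, 1.0]] [[0.225, -0.9399, -0.257, 217.077], [-0.9744, -0.2167, -0.0607, -616.7481], [0.0014, 0.264, -0.9645, 384.2501], [0.0, 0.0, 0.0, 1.0]]
mouth []
cap_center []
rack []
small_cap_center []
reagent []
tube_rack []
1.05
```

View pics/a_scene.png

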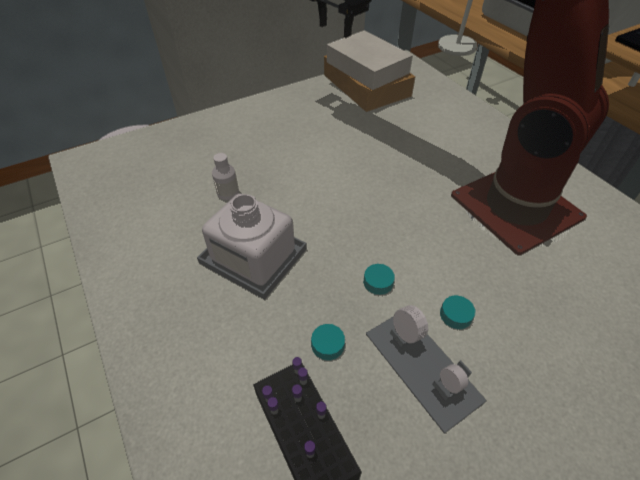

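View pics/a_top.png

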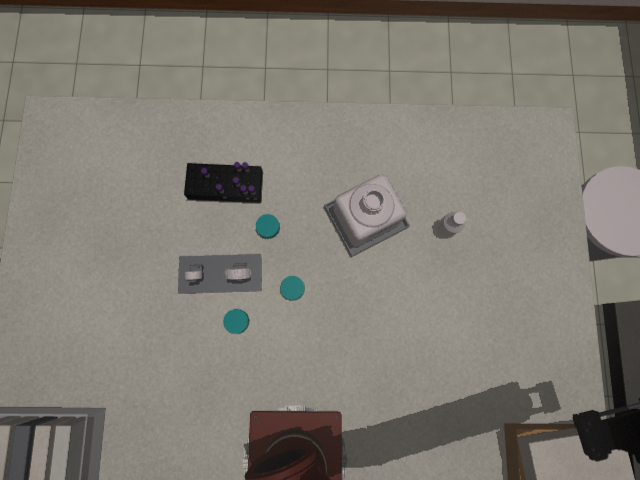

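```bash
python3 - <<'E'
import cv2,numpy as np
a=cv2.imread("pics/a_top.png");b=cv2.imread("pics/a_scene.png")
def c(im,x0,y0,w,h,s):return cv2.resize(im[y0:y0+h,x0:x0+w],None,fx=s,fy=s,interpolation=cv2.INTER_CUBIC)
cv2.imwrite("pics/c1.png",np.vstack([c(a,170,245,100,60,8)]))
cv2.imwrite("pics/c2.png",c(a,320,165,100,75,8))
cv2.imwrite("pics/c3.png",c(b,360,290,130,95,6))
cv2.imwrite("pics/c4.png",c(b,195,185,110,80,7))
E
```

```text
(no output)
```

View pics/c1.png

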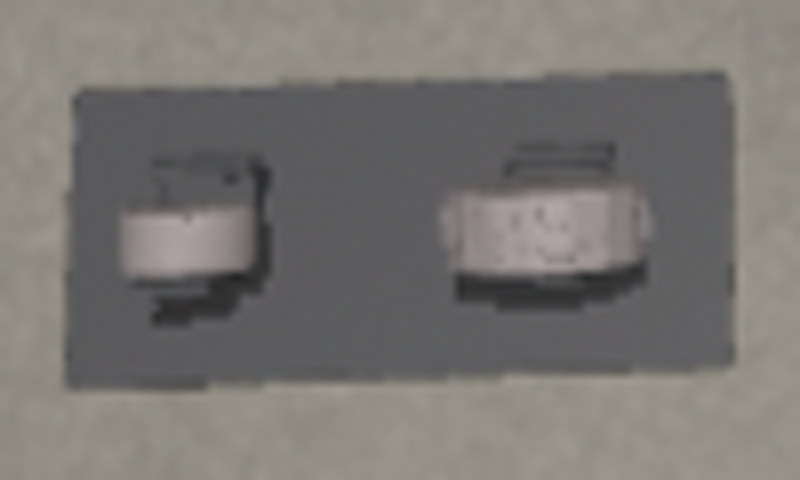

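View pics/c2.png

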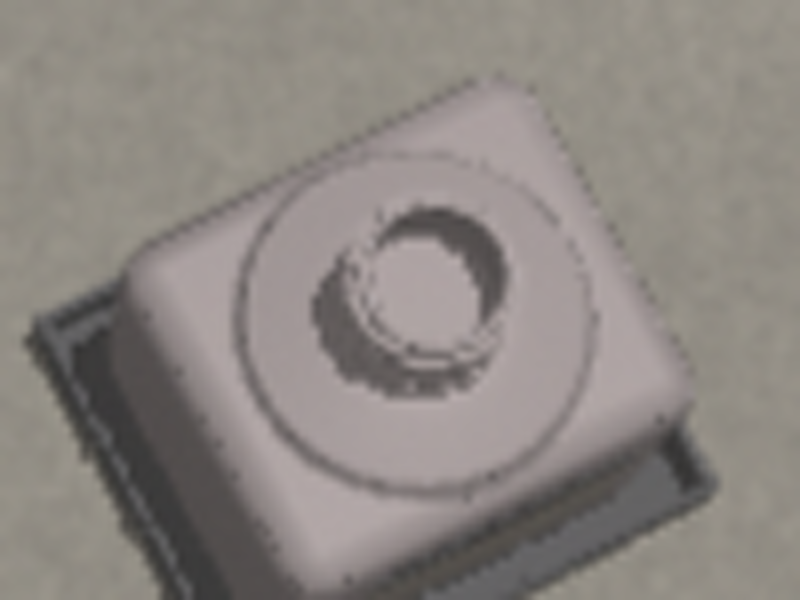

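View pics/c3.png

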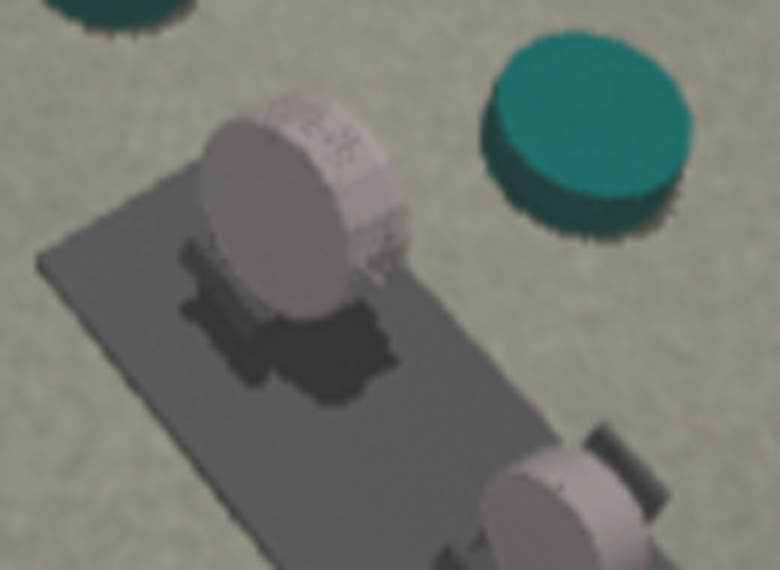

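View pics/c4.png

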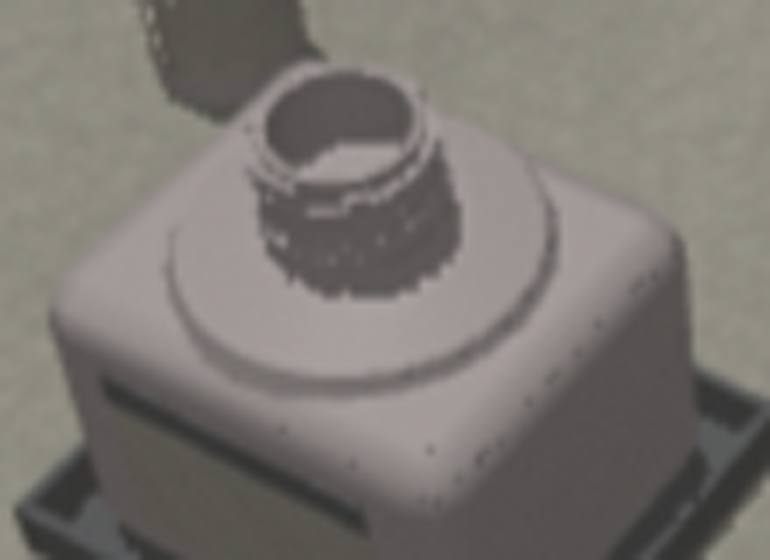

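```bash
cat > h.py <<'E'
import numpy as np
K={'s':(433.8152,320.337,236.187),'t':(434.7478,321.333,247.230)}
T={'s':np.array([[-0.865,0.3775,-0.3305,800.9765],[0.5017,0.6516,-0.5689,416.9973],[0.0006,-0.6579,-0.7531,759.4364]]),
't':np.array([[0.0108,-0.9812,0.1929,313.5486],[-0.9997,-0.015,-0.0203,-36.3116],[0.0228,-0.1926,-0.981,1165.5895]])}
def ray(c,u,v):
    f,cx,cy=K[c];d=np.array([(u-cx)/f,(v-cy)/f,1]);R=T[c][:,:3];d=R@d;return T[c][:,3],d/np.linalg.norm(d)
def atz(c,u,v,z):
    o,d=ray(c,u,v);return o+d*(z-o[2])/d[2]
def tri(a,b):
    (o1,d1),(o2,d2)=ray('t',*a),ray('s',*b)
    A=np.stack([d1,-d2],1);s=np.linalg.lstsq(A,o2-o1,rcond=None)[0]
    p,q=o1+d1*s[0],o2+d2*s[1];return (p+q)/2,np.linalg.norm(p-q)
def proj(c,p):
    R=T[c][:,:3];q=R.T@(np.array(p)-T[c][:,3]);f,cx,cy=K[c];return (f*q[0]/q[2]+cx,f*q[1]/q[2]+cy)
E
python3 - <<'E'
from h import *
np.set_printoptions(precision=1,suppress=True)
# rack corners: top crop1 origin (170,245) s8 ; base top z=6
for p in [(75,92),(728,73),(735,365),(67,387)]:
    print('rackcorner',atz('t',170+p[0]/8,245+p[1]/8,6))
# mouth: top crop2 origin 320,165 s8: ring outer ellipse
print('mouth t',[atz('t',320+p[0]/8,165+p[1]/8,168) for p in [(428,285)]])
print('mouth s',[atz('s',195+p[0]/7,185+p[1]/7,168) for p in [(342,125)]])
print('cap s roof', tri((238,272.4),(408,326)))
print('tray/turq',[atz('t',*p,12) for p in [(292.6,287.4),(237,321),(267,225)]])
print('can corners',[atz('t',320+p[0]/8,165+p[1]/8,130) for p in [(500,75),(690,390),(130,260),(310,590)]])
print('tray bottom',[atz('t',320+p[0]/8,165+p[1]/8,10) for p in [(35,330),(715,490),(190,600)]])
print('reagent',atz('t',455,222,60),'tube',atz('t',224,182,60))
E
```

```text
rackcorner [510.3 321.    6. ]
rackcorner [520.1 102.5   6. ]
rackcorner [421.6  96.5   6. ]
rackcorner [411.5 316.3   6. ]
mouth t [array([ 625.4, -180.7,  168. ])]
mouth s [array([ 626.7, -178.4,  168. ])]
cap s roof (array([462.8, 153.6,  55.4]), np.float64(0.0926981957605234))
tray/turq [array([430.6,  14.9,  12. ]), array([341.1, 157.5,  12. ]), array([599.8,  88.5,  12. ])]
can corners [array([ 706.6, -209.8,  130. ]), array([ 604.9, -267.2,  130. ]), array([643.7, -93.5, 130. ]), array([ 539.7, -148.9,  130. ])]
tray bottom [array([656.2, -67.4,  10. ]), array([ 603.2, -301.6,   10. ]), array([ 561.8, -121. ,   10. ])]
reagent [ 604.3 -411.6   60. ] tube [703.6 201.4  60. ]
```

```bash
python3 - <<'E'
import cv2
b=cv2.imread("pics/a_scene.png");a=cv2.imread("pics/a_top.png")
cv2.imwrite("pics/c5.png",cv2.resize(b[295:355,370:440],None,fx=10,fy=10,interpolation=cv2.INTER_NEAREST))
cv2.imwrite("pics/c6.png",cv2.resize(a[258:288,218:262],None,fx=16,fy=16,interpolation=cv2.INTER_NEAREST))
E
```

```text
(no output)
```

View pics/c5.png

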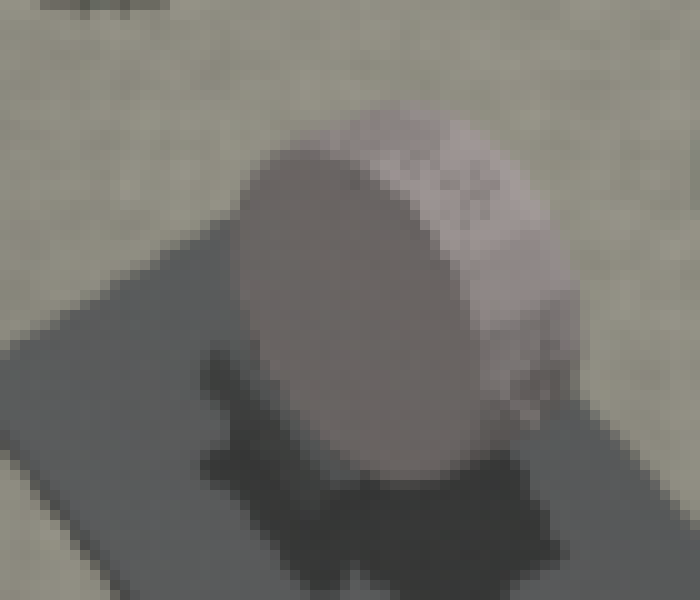

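View pics/c6.png

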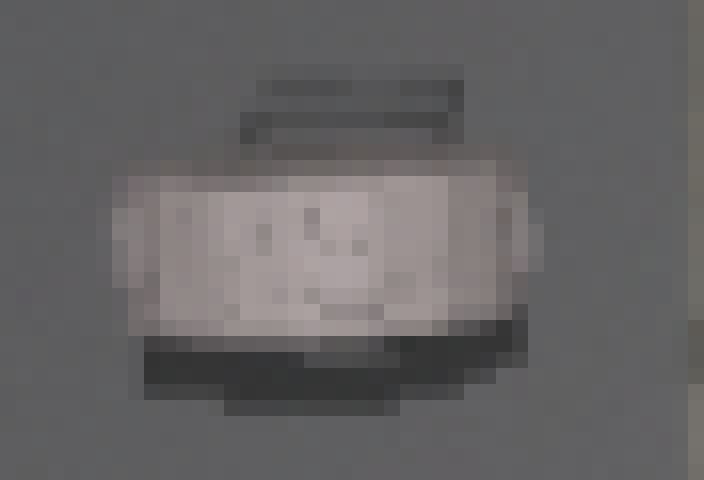

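View pics/a_wrist.png

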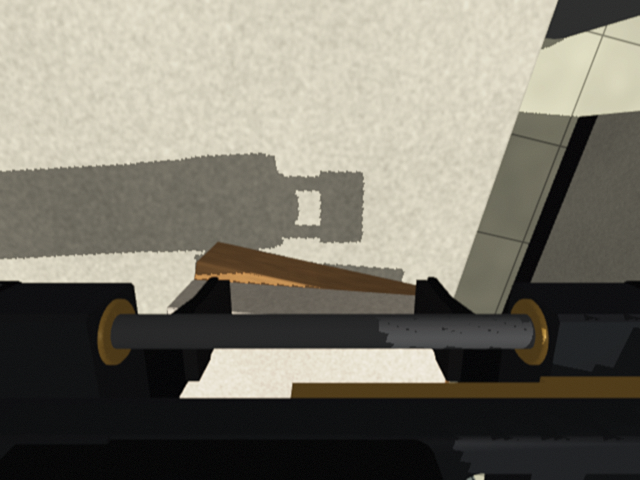

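```bash
cat > fit.py <<'E'
from h import *
import cv2
from scipy.optimize import minimize
def mask(im):
    im=im.astype(int);return ((im[...,2]-im[...,0])>3)
def cyl(c,axis,R=31,hh=12.5):
    a=np.array(axis)/np.linalg.norm(axis);u=np.cross(a,[0,0,1.]) if abs(a[2])<.9 else np.cross(a,[1.,0,0]);u/=np.linalg.norm(u);v=np.cross(a,u)
    t=np.linspace(0,2*np.pi,48,endpoint=False)[:,None]
    ring=np.cos(t)*u+np.sin(t)*v
    return np.vstack([c-hh*a+ring*(R+1),c+hh*a+ring*R])
def sil(cam,c,axis,box,s=8,R=31,hh=12.5):
    x0,y0,w,h=box
    pts=np.array([proj(cam,p) for p in cyl(c,axis,R,hh)])
    q=((pts+0.5-[x0,y0])*s).astype(np.float32)
    m=np.zeros((h*s,w*s),np.uint8);cv2.fillConvexPoly(m,np.round(cv2.convexHull(q)).astype(np.int32),1)
    return cv2.resize(m.astype(np.float32),(w,h),interpolation=cv2.INTER_AREA)
E
python3 - <<'E'
from fit import *
t=cv2.imread("pics/a_top.png");s=cv2.imread("pics/a_scene.png")
bt=(215,255,45,35);bs=(385,298,50,55)
def cut(im,b):x,y,w,h=b;return mask(im)[y:y+h,x:x+w]
for im,b,n in [(t,bt,'t'),(s,bs,'s')]:
    x,y,w,h=b;p=im[y:y+h,x:x+w].astype(int);print(n,p[0,0],p[h//2,w//2]); m=cut(im,b)
    print('\n'.join(''.join('#' if v else '.' for v in r) for r in m))
E
```

```text
t [94 96 97] [142 141 151]
.######......................................
.............................................
.............................................
.............................................
.............................................
.............................................
.............................................
.............................................
.............................................
.............................................
.............................................
.............................................
....................###############..........
...........#########################.........
...........#########################.........
...........#########################.........
..........##########################.........
..........##########################.........
...........#########################.........
...........#########################.........
...........#########################.........
...........#########################.........
...........########################..........
...........####
[... 2671 characters left out ...]
.....##################...........###
...................###############..............##
.....................##########..................#
......................#######.....................
..................................................
..................................................
..................................................
..................................................
..................................................
..................................................
..................................................
..................................................
..................................................
..................................................
```

```bash
cat >> fit.py <<'E'
def mask2(im,b):
    x,y,w,h=b;p=cv2.GaussianBlur(im,(3,3),0).astype(int)[y:y+h,x:x+w];m=((p[...,2]-p[...,1])>3).astype(np.uint8)
    n,l,st,_=cv2.connectedComponentsWithStats(m);k=1+np.argmax(st[1:,4]);return (l==k).astype(np.float32)
E
python3 - <<'E'
from fit import *
np.set_printoptions(precision=1,suppress=True)
t=cv2.imread("pics/a_top.png");s=cv2.imread("pics/a_scene.png")
bt=(215,255,45,35);bs=(385,298,50,55)
mt,ms=mask2(t,bt),mask2(s,bs)
print('\n'.join(''.join('#' if v else '.' for v in r) for r in ms))
e=np.radians(15)
def cost(p,part=None):
    ax=[np.cos(e)*np.cos(p[3]),np.cos(e)*np.sin(p[3]),np.sin(e)]
    ct=((sil('t',p[:3],ax,bt)-mt)**2).sum();cs=((sil('s',p[:3],ax,bs)-ms)**2).sum()
    return ct+cs if part is None else (ct,cs)
best=None
for x0 in (455,470):
  for z0 in (54,62):
    S=np.array([[x0,153,z0,.045]]+[[x0+12*(i==0),153+10*(i==1),z0+8*(i==2),.045+.2*(i==3)] for i in range(4)])
    r=minimize(cost,S[0],method='Nelder-Mead',options=dict(initial_simplex=S,xatol=.05,fatol=.05,maxiter=400))
    print(r.x,r.x[3],r.fun,cost(r.x,1))
E
```

```text
..................................................
..................................................
..................................................
..................................................
..................................................
..................................................
..................................................
......................#######.....................
.....................###########..................
.................################.................
...............####################...............
..............######################..............
.............########################.............
............#########################.............
..........############################............
..........#############################...........
..........#############################...........
..........##############################..........
..........###############################.........
.........##.#############################.........
.........##.#############################.........
.........#..#################
[... 1440 characters left out ...]
.........
..................................................
..................................................
..................................................
..................................................
..................................................
[460.5 153.6  64.1  -0. ] -0.018194932425341665 69.81787109375 (np.float32(17.583496), np.float32(52.234375))
[460.8 153.7  64.7   0. ] 0.023273957633313774 68.067626953125 (np.float32(10.180908), np.float32(57.88672))
[460.9 153.7  64.9   0. ] 0.018429503410165055 67.889892578125 (np.float32(10.334473), np.float32(57.55542))
[460.8 153.7  64.5   0. ] 0.005601374914729086 68.0126953125 (np.float32(11.867432), np.float32(56.145264))
```

Request:
step_arm([
  [0,360,-207,0,0],
  [0,360,-207,0,0],
  [0,360,-207,0,0],
  [0,360,-207,0,0],
  [0,360,-207,0,0],
  [0,360,-207,0,0],
  [0,360,-207,0,0],
  [0,360,-207,0,0],
  [0,445,-444,0,5],
  [0,445,-444,0,10.4],
  [0,445,-444,0,10.4],
  [0,445,-444,0,10.4],
])

```text
time: 2.25
position: [470.1, -161.5, 222.8]
tcp_rot: [3.14, 0.071, 0.001]
ft_force: [1.9, 0.3, 0.2]
gripper_width: 87.1
```

```bash
python3 -c "
from workcell import *
print(state())"
```

```text
{'time': 2.25, 'joints': array([ 0.59201955,  0.04140005, -0.35842875,  1.81151642,  0.01540332,
        1.29070917, -1.29619613]), 'qvel': array([-0.50404671, -0.20471431, -0.45605174,  0.20748787, -0.04628737,
       -0.01651462, -0.92983966]), 'effort': array([  4.81477574, -41.00104451,   2.04855792, -39.4715488 ,
         0.14991581,   0.33077664,   1.8991001 ]), 'position': array([ 470.14672744, -161.50026251,  222.80234859]), 'tcp_rot': array([3.14036522e+00, 7.06341478e-02, 8.39317741e-04]), 'ft_force': array([1.91773999, 0.34101594, 0.19275852]), 'moment': array([ 0.01734904, -0.05009876, -0.07181935]), 'gripper_width': 87.14207413686542}
```

Request:
step_arm([
  [0,-7.6,-254.6,0,0],
  [0,-7.6,-254.6,0,0],
  [0,-7.6,-254.6,0,0],
  [0,-7.6,-254.6,0,0],
  [0,-7.6,-254.6,0,0],
  [0,-7.6,-254.6,20,0],
  [0,-7.6,-254.6,20,0],
  [0,-7.6,-254.6,20,0],
])

```text
time: 3.05
position: [450.9, 89.5, 202.7]
tcp_rot: [3.14, 0.07, -0.001]
ft_force: [0.5, -0.0, -0.4]
gripper_width: 87.4
```

```bash
python3 - <<'E'
from workcell import *
import cv2
s=state();print(s)
for n in ["wrist"]:
    f=grab_frame(n);cv2.imwrite(f"pics/b_{n}.png",f["img"]);print(n,f["intrinsics"].tolist(),f["T"].round(4).tolist())
E
```

```text
{'time': 3.05, 'joints': array([ 0.34651243, -0.0144759 , -0.62451809,  1.90576671, -0.0087621 ,
        1.24849337, -1.80152289]), 'qvel': array([ 0.01438598, -0.00568369,  0.01348006, -0.01660056, -0.00218112,
        0.00340585,  0.00063219]), 'effort': array([ -1.24738131, -32.0226717 ,  -0.84276041, -38.66033077,
        -0.1178982 ,  -0.17146928,  -0.07547687]), 'position': array([450.86700619,  89.53080228, 202.65690233]), 'tcp_rot': array([ 3.14043796e+00,  6.98018690e-02, -1.32513170e-03]), 'ft_force': array([ 0.50688784, -0.03494522, -0.42095342]), 'moment': array([ 0.02889447,  0.01072308, -0.00289914]), 'gripper_width': 87.37925028639962}
wrist [[370.80430021638006, 0.0, 322.49150446583644], [0.0, 370.80430021638006, 241.92529184339784], [0.0, 0.0, 1.0]] [[0.0446, -0.9634, -0.2643, 523.7303], [-0.999, -0.0426, -0.0134, 93.1567], [0.0017, 0.2646, -0.9644, 364.2819], [0.0, 0.0, 0.0, 1.0]]
```

View pics/b_wrist.png

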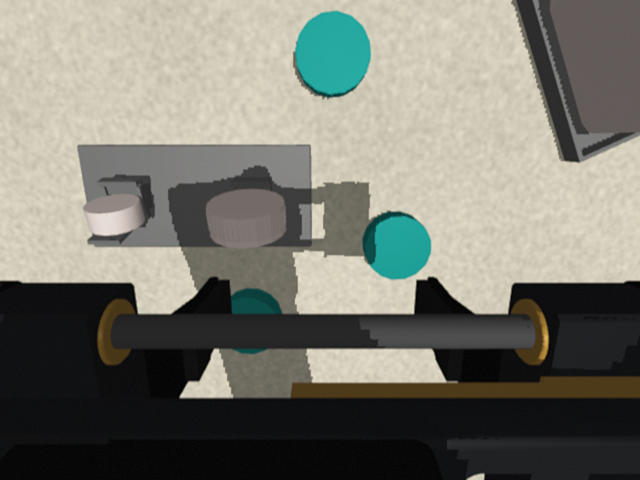

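```bash
cat >> h.py <<'E'
def raywT(T,u,v,f=370.8043,cx=322.4915,cy=241.9253):
    d=T[:3,:3]@np.array([(u-cx)/f,(v-cy)/f,1]);return T[:3,3],d
def watz(T,u,v,z):
    o,d=raywT(T,u,v);return o+d*(z-o[2])/d[2]
E
python3 - <<'E'
from h import *
np.set_printoptions(precision=1,suppress=True)
T=np.array([[0.0446,-0.9634,-0.2643,523.7303],[-0.999,-0.0426,-0.0134,93.1567],[0.0017,0.2646,-0.9644,364.2819]])
print('rack corners',[watz(T,*p,6) for p in [(79,146),(311,145),(311,245),(90,246)]])
print('cap sides z62',[watz(T,*p,62) for p in [(206,217),(286,217)]])
# top edge of roof front: upper silhouette row ~189 at col 246
for z in (58,62): print(z,watz(T,206,217,z),watz(T,286,217,z))
# predicted projection of cap model
from fit import cyl
e=np.radians(15)
for c in ([461,153.7,62],[461,151.5,60]):
    P=cyl(np.array(c),[np.cos(e),np.cos(e)*.035,np.sin(e)])
    q=(P-T[:,3])@T[:,:3];uv=np.c_[q[:,0]/q[:,2]*370.8+322.49,q[:,1]/q[:,2]*370.8+241.93];print(c,uv.min(0),uv.max(0))
E
python3 -c "
import cv2
a=cv2.imread('pics/b_wrist.png');cv2.imwrite('pics/c7.png',cv2.resize(a[140:260,70:320],None,fx=3.2,fy=3.2,interpolation=2))"
```

```text
rack corners [array([508.4, 319.6,   6. ]), array([518.9, 103.1,   6. ]), array([421.8,  99.6,   6. ]), array([411. , 321.1,   6. ])]
cap sides z62 [array([458. , 186.5,  62. ]), array([461. , 120.2,  62. ])]
58 [457.2 187.7  58. ] [460.1 120.5  58. ]
62 [458.  186.5  62. ] [461.  120.2  62. ]
[461, 153.7, 62] [204.4 187. ] [284.9 248.2]
[461, 151.5, 60] [207.9 186.8] [287.7 247.6]
```

View pics/c7.png

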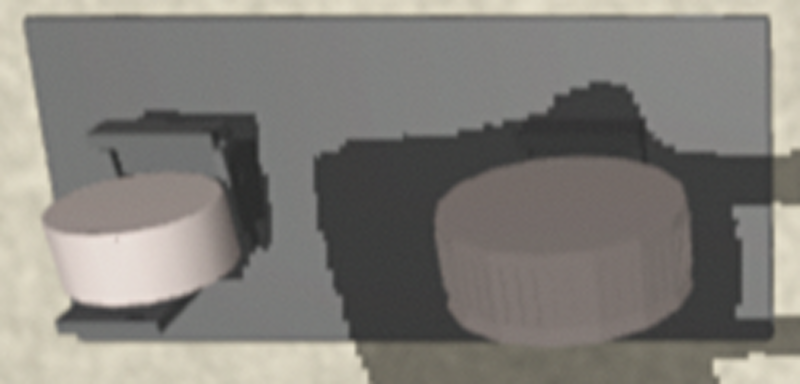

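Request:
step_arm([
  [0,14.4,-63,0,0],
  [0,14.4,-63,30,0],
  [0,14.4,-63,70,0],
  [0,14.4,-63,110,0],
  [0,14.4,-63,135,0],
  [0,14.4,-63,155,0],
  [0,14.4,-63,155,0],
  [0,14.4,-63,155,0],
])

```text
time: 3.9
position: [463.3, 153.3, 48.3]
tcp_rot: [-3.141, -0.068, -0.0]
ft_force: [-0.1, 0.0, 0.8]
gripper_width: 87.1
```

```bash
cat > snap.py <<'E'
import sys,cv2
from workcell import *
import numpy as np
np.set_printoptions(precision=3,suppress=True)
tag=sys.argv[1]
for n in sys.argv[2:]:
    f=grab_frame(n);cv2.imwrite(f"pics/{tag}_{n}.png",f["img"]);np.save(f"pics/{tag}_{n}.npy",f["T"])
s=state();print({k:s[k] for k in ("time","joints","position","tcp_rot","ft_force","moment","gripper_width")})
E
python3 snap.py d wrist scene top; python3 -c "
import cv2
a=cv2.imread('pics/d_scene.png');cv2.imwrite('pics/d1.png',cv2.resize(a[260:400,350:500],None,fx=4,fy=4,interpolation=2))
a=cv2.imread('pics/d_top.png');cv2.imwrite('pics/d2.png',cv2.resize(a[235:310,165:285],None,fx=6,fy=6,interpolation=2))"
```

```text
{'time': 4.05, 'joints': array([ 0.212,  0.246, -0.684,  2.015,  0.192,  0.941, -2.098]), 'position': array([463.746, 154.022,  49.083]), 'tcp_rot': array([-3.141, -0.07 , -0.004]), 'ft_force': array([ 0.285, -0.239,  0.554]), 'moment': array([ 0.019, -0.009,  0.023]), 'gripper_width': 87.34390830025642}
```

View pics/d_wrist.png

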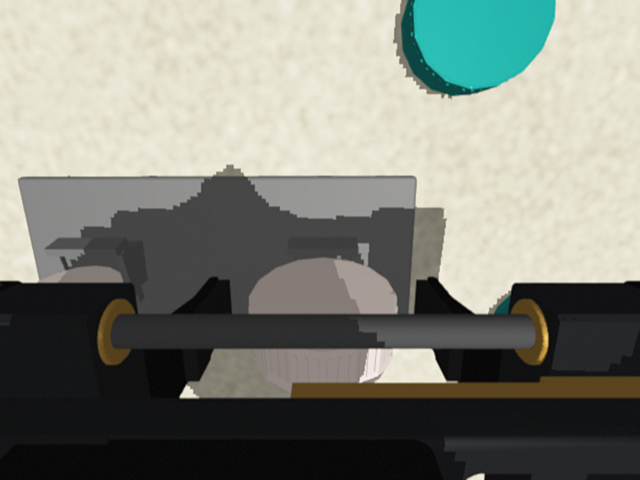

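View pics/d1.png

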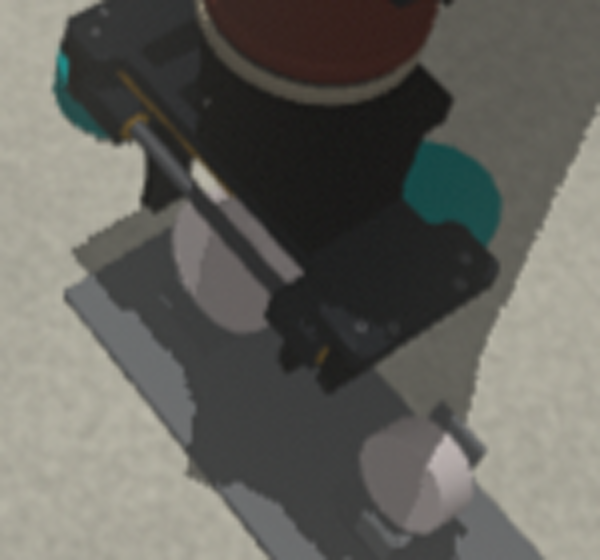

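Request:
step_arm([
  [1,0,0,0,0],
  [1,0,0,0,0],
  [1,0,0,0,0],
  [1,0,0,0,0],
  [1,0,0,0,0],
  [1,0,0,0,0],
])

```text
time: 4.65
position: [462.6, 154.1, 47.6]
tcp_rot: [3.141, 0.071, 0.0]
ft_force: [0.0, 0.7, 0.4]
gripper_width: 62.5
```

Request:
step_arm([
  [1,0,0,-10,0],
  [1,0,0,-25,0],
  [1,0,0,-45,0],
  [1,0,0,-65,0],
  [1,13,50,-65,0],
  [1,26,100,-65,0],
  [1,39,150,-65,0],
  [1,49,186.4,-65,0],
  [1,49,186.4,-65,0],
  [1,49,186.4,-65,0],
])

```text
time: 5.65
position: [520.2, -30.6, 113.6]
tcp_rot: [-3.14, -0.067, -0.001]
ft_force: [0.9, 0.7, -0.6]
gripper_width: 62.5
```

```bash
python3 snap.py e wrist scene; python3 -c "
import cv2
a=cv2.imread('pics/e_scene.png');cv2.imwrite('pics/e1.png',cv2.resize(a[200:400,270:450],None,fx=3,fy=3,interpolation=2))"
```

```text
{'time': 5.75, 'joints': array([ 0.474,  0.206, -0.557,  1.888,  0.122,  1.081, -1.655]), 'position': array([519.891, -28.539, 113.332]), 'tcp_rot': array([-3.14 , -0.073, -0.001]), 'ft_force': array([-1.057,  0.53 , -0.238]), 'moment': array([ 0.085, -0.008,  0.006]), 'gripper_width': 62.75202248077344}
```

View pics/e_wrist.png

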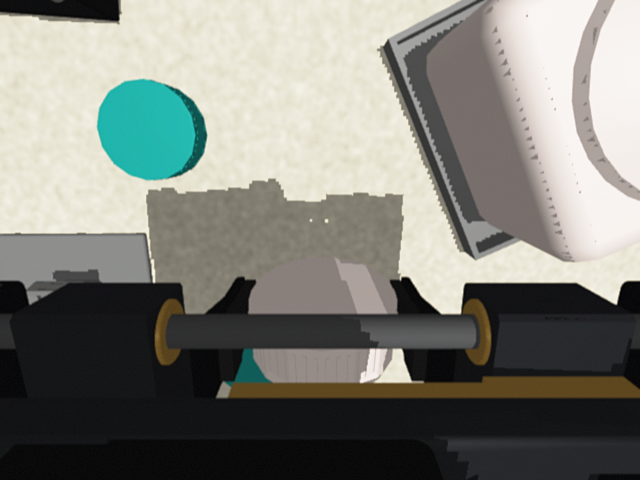

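View pics/e1.png

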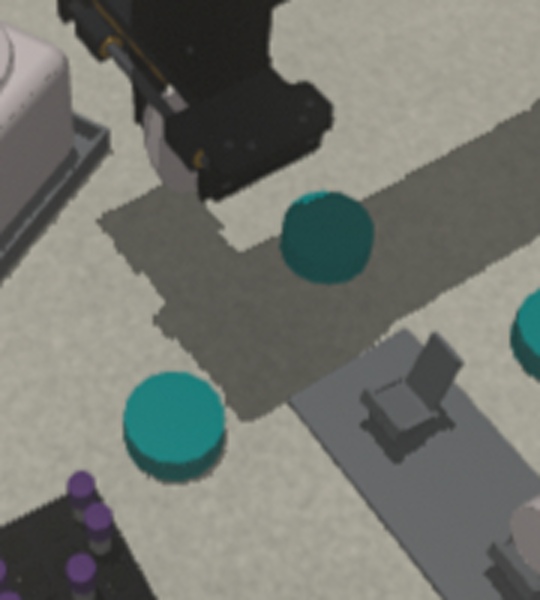

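Request:
step_arm([
  [1,0,0,35,0],
  [1,0,0,65,0],
  [1,0,0,80,0],
  [1,0,0,87,0],
  [1,0,0,89,0],
  [1,0,0,89,0],
])

```text
time: 6.35
position: [520.5, -29.5, 24.4]
tcp_rot: [-3.141, -0.072, -0.002]
ft_force: [-0.3, 0.1, -0.2]
gripper_width: 62.0
```

Request:
step_arm([
  [1,-1,0,1,0],
  [1,-2,0,2,0],
  [1,-3,0,3,0],
  [1,-4,0,4,0],
])

```text
time: 6.75
position: [517.4, -30.1, 20.7]
tcp_rot: [3.141, 0.071, 0.005]
ft_force: [2.9, 0.9, 10.1]
gripper_width: 62.6
```

Request:
step_arm([
  [1,-2,0,0,0],
  [1,-4,0,0,0],
  [1,-6,0,0,0],
  [1,-8,0,0,0],
])

```text
time: 7.15
position: [509.8, -30.4, 20.9]
tcp_rot: [3.141, 0.071, 0.006]
ft_force: [2.6, -0.4, 5.4]
gripper_width: 62.6
```

```bash
python3 snap.py f wrist scene; python3 -c "
import cv2
a=cv2.imread('pics/f_scene.png');b=cv2.imread('pics/f_wrist.png')
import numpy as np
cv2.imwrite('pics/f1.png',np.hstack([cv2.resize(a[200:300,290:390],(400,400),interpolation=2),cv2.resize(b[240:400,200:440],(600,400))[:,:400]]))"
```

```text
{'time': 7.25, 'joints': array([ 0.448,  0.307, -0.535,  1.992,  0.2  ,  0.89 , -1.719]), 'position': array([509.487, -30.433,  20.826]), 'tcp_rot': array([3.141, 0.071, 0.005]), 'ft_force': array([1.819, 0.59 , 5.355]), 'moment': array([ 0.027, -0.371, -0.017]), 'gripper_width': 62.19425445377004}
```

View pics/f1.png

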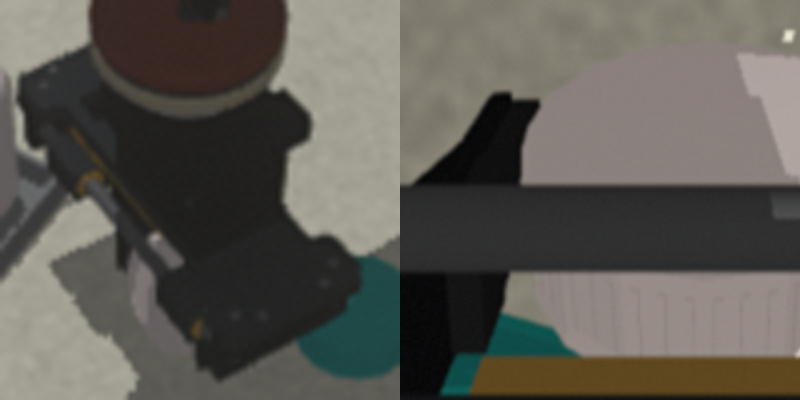

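Request:
step_arm([
  [1,0,0,1,0],
  [1,-1,0,2,0],
  [1,-3,0,2.5,0],
  [1,-5,0,2.5,0],
])

```text
time: 7.65
position: [508.1, -30.5, 20.5]
tcp_rot: [3.14, 0.071, 0.016]
ft_force: [6.5, 0.5, 14.8]
gripper_width: 63.0
```

```bash
python3 snap.py g wrist; python3 -c "
import cv2
import numpy as np
cv2.imwrite('pics/g1.png',np.hstack([cv2.imread('pics/%s_wrist.png'%k)[240:400,200:440] for k in 'efg']))"
```

```text
{'time': 7.7, 'joints': array([ 0.451,  0.3  , -0.537,  2.002,  0.199,  0.879, -1.717]), 'position': array([507.882, -30.456,  20.461]), 'tcp_rot': array([3.14 , 0.071, 0.016]), 'ft_force': array([ 6.373,  0.883, 16.556]), 'moment': array([ 0.061, -1.471,  0.006]), 'gripper_width': 62.387325607314224}
```

View pics/g1.png

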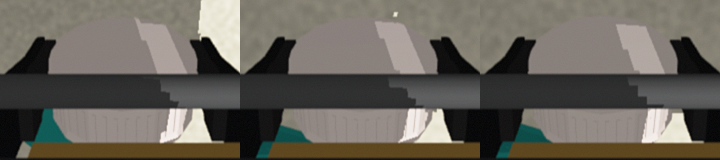

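Request:
step_arm([
  [1,-2,0,0,0],
  [1,-4,0,0.5,0],
  [1,-6,0,1,0],
  [1,-8,0,1,0],
  [1,-8,0,1,0],
])

```text
time: 8.2
position: [498.4, -30.9, 18.6]
tcp_rot: [3.14, 0.071, 0.011]
ft_force: [3.2, 0.6, 14.8]
gripper_width: 62.4
```

```bash
python3 snap.py i wrist; python3 -c "
import cv2
import numpy as np
cv2.imwrite('pics/i1.png',np.hstack([cv2.imread('pics/%s_wrist.png'%k)[240:400,200:440] for k in 'egi']))"
```

```text
{'time': 8.25, 'joints': array([ 0.457,  0.288, -0.539,  2.022,  0.193,  0.873, -1.713]), 'position': array([498.404, -30.886,  18.564]), 'tcp_rot': array([3.14 , 0.071, 0.011]), 'ft_force': array([ 3.155,  0.174, 14.344]), 'moment': array([ 0.139, -0.813,  0.028]), 'gripper_width': 62.5033589718448}
```

View pics/i1.png

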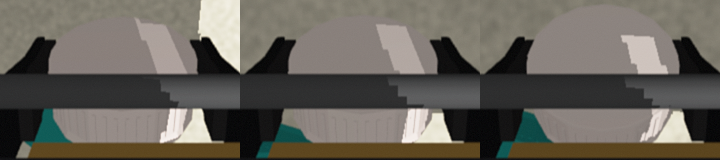

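Request:
step_arm([
  [1,-2,0,1,0],
  [1,-4,0,2,0],
  [1,-6,0,3,0],
  [1,-6,0,5,0],
  [1,-6,0,7,0],
  [1,-6,0,8,0],
])

```text
time: 8.85
position: [489.1, -31.1, 9.4]
tcp_rot: [3.14, 0.071, 0.0]
ft_force: [-8.0, 1.4, 18.1]
gripper_width: 62.1
```

```bash
python3 snap.py j wrist
```

```text
{'time': 8.9, 'joints': array([ 0.457,  0.291, -0.538,  2.044,  0.196,  0.856, -1.717]), 'position': array([489.038, -31.102,   9.102]), 'tcp_rot': array([3.14 , 0.071, 0.   ]), 'ft_force': array([-4.545,  1.861, 12.394]), 'moment': array([0.304, 0.959, 0.026]), 'gripper_width': 62.4098567976141}
```

View pics/j_wrist.png

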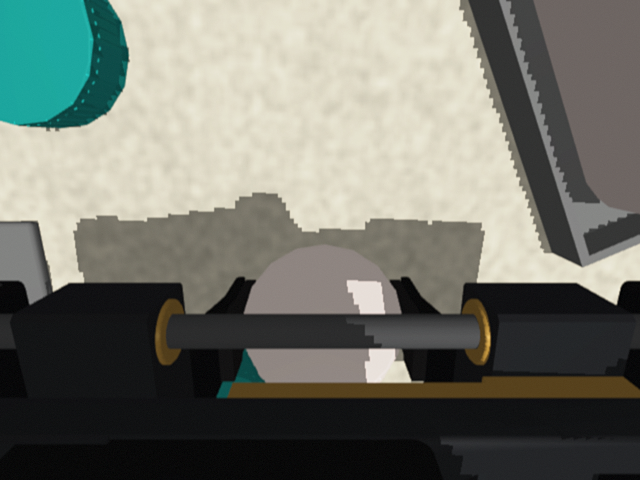

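Request:
step_arm([
  [1,0,0,2,0],
  [1,0,0,4,0],
  [1,0,0,6,0],
  [1,0,0,7,0],
])

```text
time: 9.3
position: [488.9, -31.4, 1.5]
tcp_rot: [3.14, 0.071, -0.0]
ft_force: [-2.2, -0.4, 7.0]
gripper_width: 61.9
```

Request:
step_arm([
  [0,0,0,0,0],
  [0,0,0,0,0],
  [0,0,0,-2,0],
  [0,0,0,-30,0],
  [0,0,0,-80,0],
  [0,0,0,-110,0],
  [0,0,0,-110,0],
  [0,0,0,-110,0],
])

```text
time: 10.1
position: [489.3, -31.5, 111.6]
tcp_rot: [3.14, 0.071, 0.002]
ft_force: [-0.2, 0.3, -0.0]
gripper_width: 86.5
```

```bash
python3 snap.py k wrist scene top;python3 -c "
import cv2
a=cv2.imread('pics/k_scene.png');cv2.imwrite('pics/k1.png',cv2.resize(a[200:350,290:440],None,fx=4,fy=4,interpolation=2))"
```

```text
{'time': 10.25, 'joints': array([ 0.506,  0.146, -0.568,  1.959,  0.089,  1.063, -1.626]), 'position': array([488.052, -31.31 , 109.845]), 'tcp_rot': array([-3.14 , -0.071,  0.003]), 'ft_force': array([ 0.198, -0.271, -1.356]), 'moment': array([ 0.037, -0.046,  0.001]), 'gripper_width': 86.91914676337979}
```

View pics/k_wrist.png

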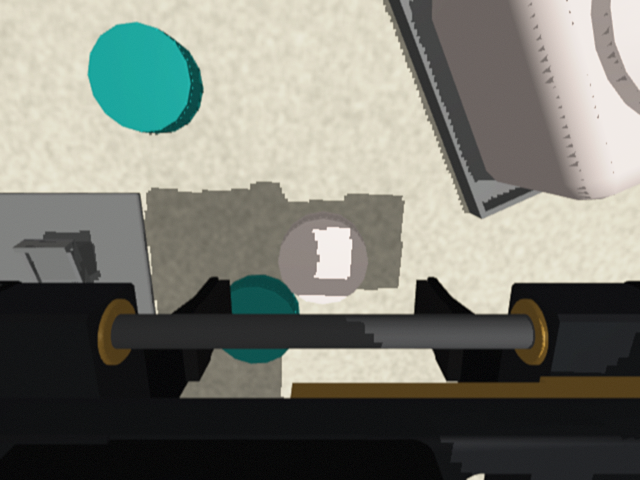

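View pics/k1.png

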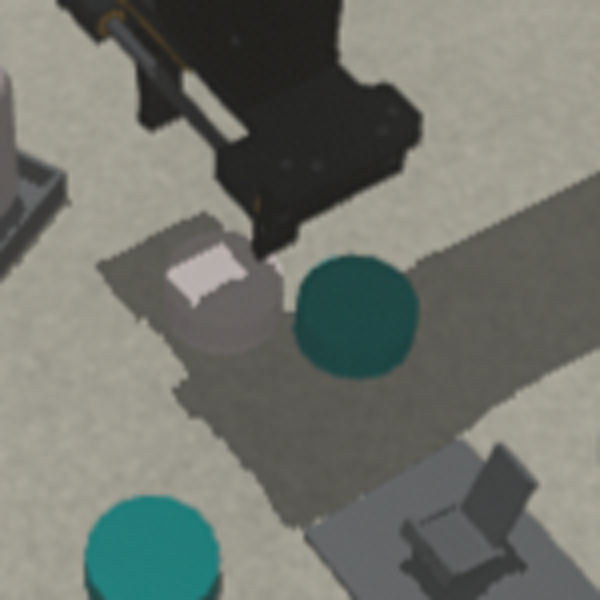

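```bash
python3 - <<'E'
from h import *
np.set_printoptions(precision=1,suppress=True)
T=np.load('pics/k_wrist.npy')
print([watz(T,*p,25) for p in [(278,258),(369,258),(323,214),(323,296)]])
import cv2
cv2.imwrite('pics/k2.png',cv2.resize(cv2.imread('pics/k_wrist.png')[200:320,260:390],None,fx=5,fy=5,interpolation=2))
E
```

```text
[array([481.2,  -0.7,  25. ]), array([484.1, -64.5,  25. ]), array([514. , -30.8,  25. ]), array([453.8, -33.5,  25. ])]
```

View pics/k2.png

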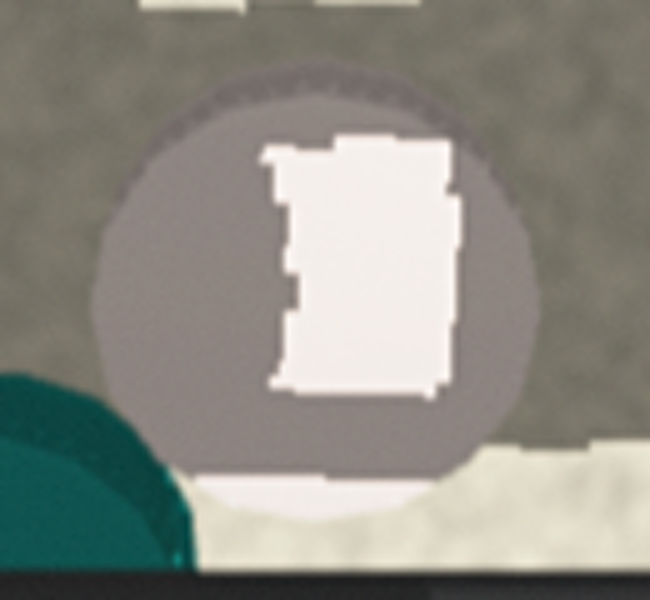

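Request:
step_arm([
  [0,-9,0,35,0],
  [0,-9,0,70,0],
  [0,-9,0,95,0],
  [0,-9,0,104,0],
  [0,-9,0,104,0],
  [0,-9,0,104,0],
  [1,-9,0,104,0],
  [1,-9,0,104,0],
  [1,-9,0,104,0],
  [1,-9,0,104,0],
  [1,-9,0,104,0],
])

```text
time: 11.35
position: [480.3, -31.8, 7.5]
tcp_rot: [3.141, 0.071, 0.001]
ft_force: [-0.1, -1.5, 2.8]
gripper_width: 62.6
```

Now open, turn −105°, grip to centre the other direction.

Request:
step_arm([
  [0.2,0,0,0,0],
  [0,0,0,0,0],
  [0,0,0,0,0],
  [0,0,0,0,-8.5],
  [0,0,0,0,-17],
  [0,0,0,0,-25.5],
  [0,0,0,0,-34],
  [0,0,0,0,-42.5],
  [0,0,0,0,-51],
  [0,0,0,0,-59.5],
  [0,0,0,0,-68],
  [0,0,0,0,-76.5],
])

```text
time: 12.55
position: [479.8, -31.7, 7.0]
tcp_rot: [-2.416, -2.007, 0.0]
ft_force: [0.1, -0.7, 0.5]
gripper_width: 87.3
```

Request:
step_arm([
  [0,0,0,0,-8.5],
  [0,0,0,0,-17],
  [0,0,0,0,-25.5],
  [0,0,0,0,-28.5],
  [0,0,0,0,-28.5],
  [1,0,0,0,-28.5],
  [1,0,0,0,-28.5],
  [1,0,0,0,-28.5],
  [1,0,0,0,-28.5],
  [1,0,0,0,-28.5],
  [1,0,0,0,-28.5],
])

```text
time: 13.65
position: [479.9, -31.7, 7.1]
tcp_rot: [1.856, 2.535, 0.0]
ft_force: [-0.6, -1.1, 0.8]
gripper_width: 62.2
```

```bash
python3 snap.py l wrist
```

```text
{'time': 13.7, 'joints': array([ 0.747,  0.355, -0.866,  2.053,  0.35 ,  0.883, -0.007]), 'position': array([479.965, -31.661,   7.092]), 'tcp_rot': array([-1.856, -2.535, -0.   ]), 'ft_force': array([-0.786,  0.688, -0.181]), 'moment': array([-0.06 , -0.132,  0.041]), 'gripper_width': 62.16502253484735}
```

View pics/l_wrist.png

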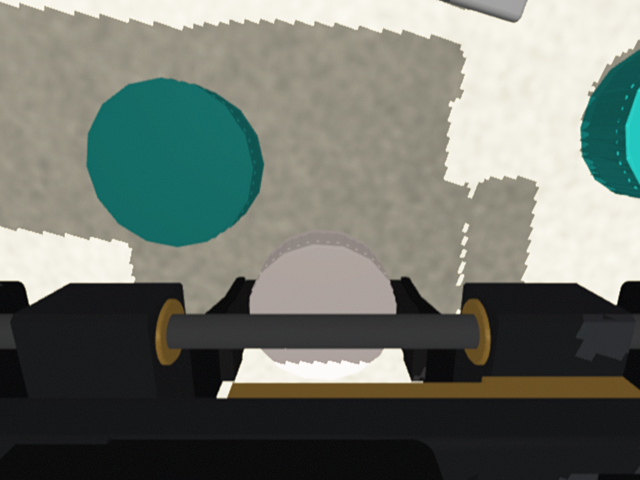

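Request:
step_arm([
  [1,0,0,-40,0],
  [1,0,0,-90,0],
  [1,0,0,-140,0],
  [1,0,0,-190,0],
  [1,0,0,-215,0],
  [1,-40,15,-223,0],
  [1,-85,32,-223,0],
  [1,-130,50,-223,0],
  [1,-175,67,-223,0],
  [1,-215,83,-223,0],
  [1,-245,94.5,-223,0],
  [1,-245,94.5,-223,0],
])

```text
time: 14.9
position: [644.9, -241.4, 227.7]
tcp_rot: [-1.861, -2.529, 0.001]
ft_force: [-1.2, 0.7, -1.4]
gripper_width: 62.2
```

Request:
step_arm([
  [1,0,0,0,0],
  [1,0,0,0,0],
])

```text
time: 15.1
position: [643.9, -235.3, 230.2]
tcp_rot: [-1.854, -2.536, -0.001]
ft_force: [0.4, -0.4, -0.9]
gripper_width: 61.9
```

```bash
python3 snap.py m wrist scene
```

```text
{'time': 15.2, 'joints': array([ 0.834,  0.525, -0.82 ,  1.32 ,  0.378,  1.454,  0.349]), 'position': array([ 643.85 , -235.511,  230.617]), 'tcp_rot': array([ 1.853,  2.536, -0.   ]), 'ft_force': array([ 0.607, -0.345,  0.375]), 'moment': array([-0.019, -0.118,  0.017]), 'gripper_width': 62.046542159253185}
```

View pics/m_wrist.png

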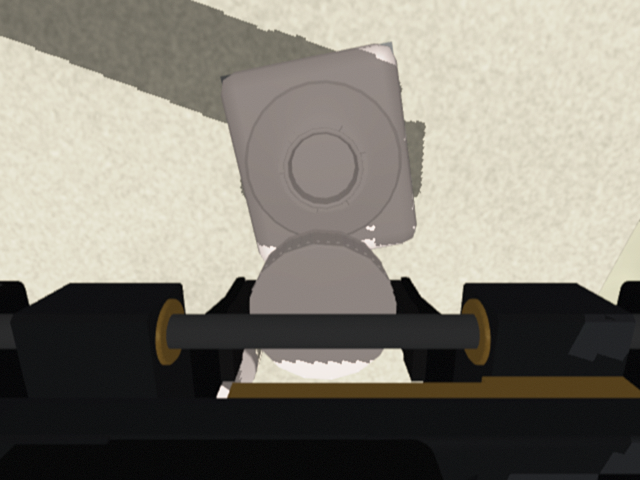

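View pics/m_scene.png

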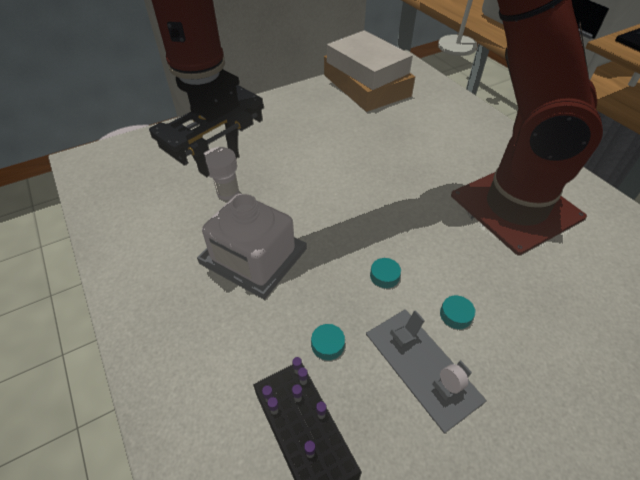

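```bash
python3 - <<'E'
from h import *
import cv2
cv2.imwrite('pics/m2.png',cv2.resize(cv2.imread('pics/m_wrist.png')[115:220,270:375],None,fx=6,fy=6,interpolation=2))
E
```

```text
(no output)
```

View pics/m2.png

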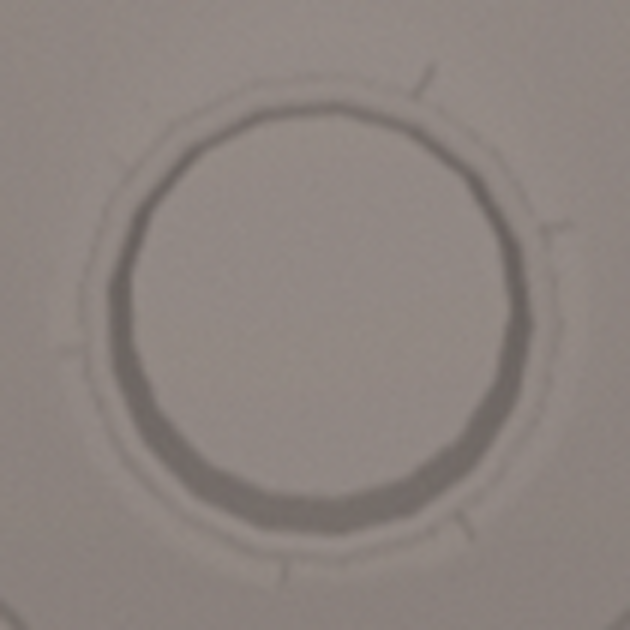

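```bash
python3 - <<'E'
from h import *
np.set_printoptions(precision=2,suppress=True)
T=np.load('pics/m_wrist.npy')
for p in [(323.1,168.2),(270+82/6,167),(270+555/6,167),(323,115+75/6),(323,115+562/6)]: print(watz(T,*p,168))
print(T)
E
```

```text
[ 627.87 -181.54  168.  ]
[ 605.37 -187.98  168.  ]
[ 649.92 -173.77  168.  ]
[ 620.79 -159.55  168.  ]
[ 635.21 -204.72  168.  ]
[[   0.95    0.29    0.08  622.63]
 [   0.3    -0.92   -0.25 -166.3 ]
 [   0.      0.26   -0.96  391.88]
 [   0.      0.      0.      1.  ]]
```

```bash
python3 - <<'E'
from h import *
import cv2
np.set_printoptions(precision=2,suppress=True)
T=np.load('pics/m_wrist.npy')
c=np.array([643.85,-235.5,230.6+18])
def pr(P):
    q=(P-T[:3,3])@T[:3,:3];return np.c_[q[:,0]/q[:,2]*370.8+322.49,q[:,1]/q[:,2]*370.8+241.93]
t=np.linspace(0,6.283,200)[:,None]
for dz in (0,-25):
    P=c+[0,0,dz]+(31 if dz==0 else 32)*np.c_[np.cos(t),np.sin(t),0*t]
    uv=pr(P);print(uv.min(0),uv.max(0))
cv2.imwrite('pics/m3.png',cv2.resize(cv2.imread('pics/m_wrist.png')[220:385,240:410],None,fx=4,fy=4,interpolation=2))
E
```

```text
[247.42 246.77] [393.73 380.19]
[255.37 229.84] [386.3 351.4]
```

View pics/m3.png

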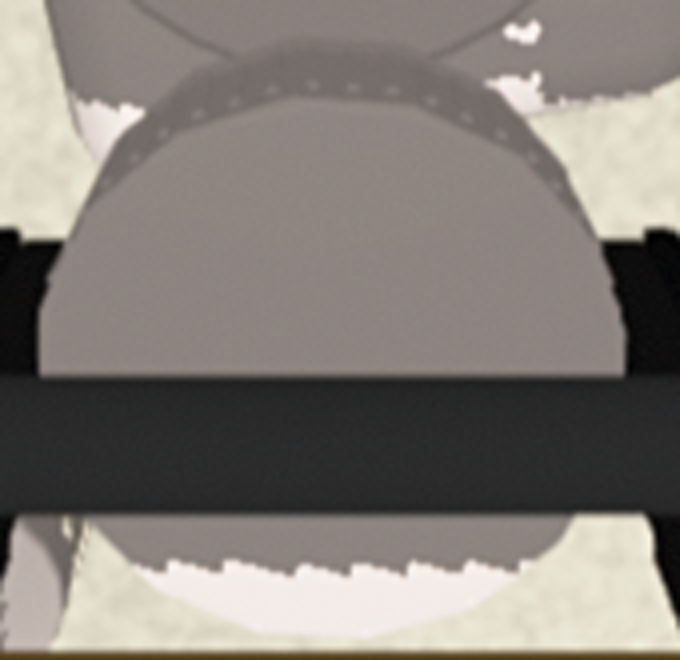

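Request:
step_arm([
  [1,30,0,0,0],
  [1,55.6,0,10,0],
  [1,55.6,0,35,0],
  [1,55.6,0,45,0],
  [1,55.6,0,45,0],
  [1,55.6,0,45,0],
])

```text
time: 15.8
position: [627.4, -184.4, 185.7]
tcp_rot: [1.857, 2.534, 0.0]
ft_force: [-0.3, 0.3, 0.4]
gripper_width: 62.5
```

```bash
python3 snap.py n scene top wrist; python3 - <<'E'
import cv2,numpy as np
a=cv2.imread('pics/n_scene.png');b=cv2.imread('pics/n_top.png')
cv2.imwrite('pics/n1.png',np.hstack([cv2.resize(a[160:260,190:290],(400,400),interpolation=2),cv2.resize(b[150:250,320:420],(400,400),interpolation=2)]))
E
```

```text
{'time': 15.95, 'joints': array([ 0.823,  0.489, -0.838,  1.468,  0.367,  1.345,  0.269]), 'position': array([ 627.788, -184.106,  186.046]), 'tcp_rot': array([1.856, 2.533, 0.001]), 'ft_force': array([ 0.216, -0.588, -0.891]), 'moment': array([-0.024, -0.175,  0.007]), 'gripper_width': 62.23771313417084}
```

View pics/n1.png

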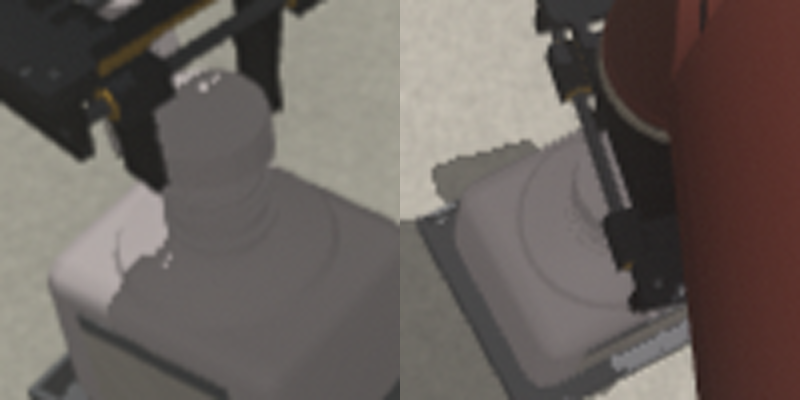

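View pics/n_wrist.png

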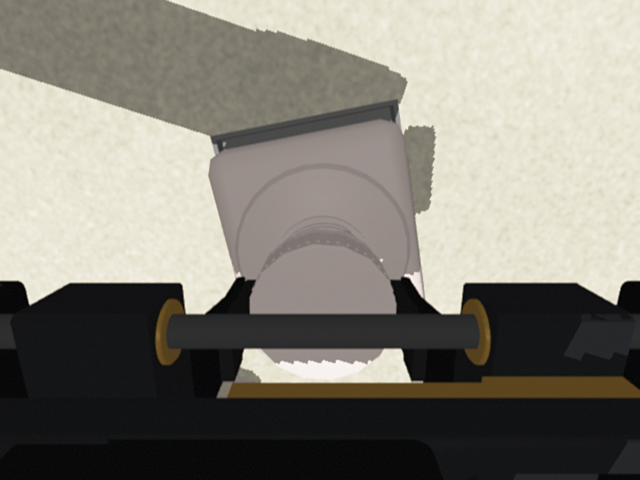

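```bash
python3 - <<'E'
import cv2,numpy as np
a=cv2.imread('pics/n_scene.png')
def en(c,f,lo,hi):
    c=cv2.resize(c,None,fx=f,fy=f,interpolation=cv2.INTER_CUBIC).astype(float);return np.clip((c-lo)/(hi-lo)*255,0,255).astype(np.uint8)
cv2.imwrite('pics/n2.png',en(a[170:230,215:275],10,60,130))
w=cv2.imread('pics/n_wrist.png')
cv2.imwrite('pics/n3.png',en(w[155:265,225:420],4,110,180))
E
```

```text
(no output)
```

View pics/n2.png

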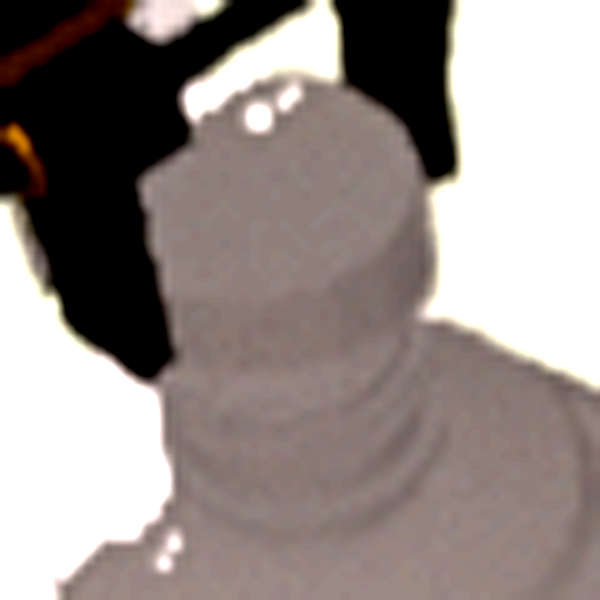

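View pics/n3.png

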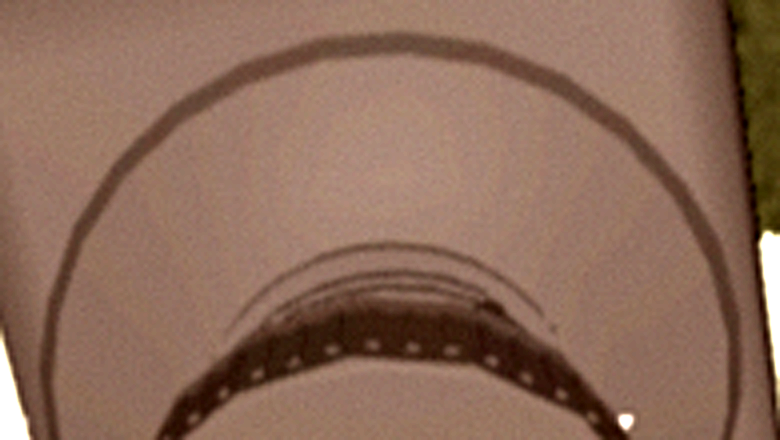

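```bash
python3 - <<'E'
from h import *
np.set_printoptions(precision=2,suppress=True)
Tm=np.load('pics/m_wrist.npy');Tn=np.load('pics/n_wrist.npy')
# disc
D=[watz(Tm,*p,130) for p in [(246.5,165),(400.5,165)]];print('disc m',D,np.linalg.norm(D[0]-D[1]),(D[0]+D[1])/2)
d=watz(Tm,323,81.5,130);print('disc top m',d)
d2=watz(Tn,323,165,130);print('disc top n',d2, 'center m est R', np.linalg.norm((d-(D[0]+D[1])/2)[:2]))
def pr(T,P):
    q=(P-T[:3,3])@T[:3,:3];return np.c_[q[:,0]/q[:,2]*370.8+322.49,q[:,1]/q[:,2]*370.8+241.93]
tx=np.array([-.302,.953,0])
for M in ([627.8,-181.5,168],[627.3,-184,168]):
  M=np.array(M)
  print(pr(Tn,np.array([M+24*tx,M+27*tx-[0,0,6],M+27*tx-[0,0,20],M+24*tx-[0,0,38]])))
print(Tm[:3,3]-[643.85,-235.5,230.6],Tn[:3,3]-[627.7,-184.2,185.9])
c=np.array([627.7,-184.2,186-7])
print('cap rim,roof front',pr(Tn,np.array([c+32*tx,c+31*tx+[0,0,25]])))
# scene cap / neck predicted
M=np.array([627.8,-181.5,168])
for nm,P in [('scap rim',[c+32*np.array([np.cos(t),np.sin(t),0]) for t in np.linspace(0,6.28,90)]),('roof',[c+[0,0,25]+31*np.array([np.cos(t),np.sin(t),0]) for t in np.linspace(0,6.28,90)]),('neck',[M+24*np.array([np.cos(t),np.sin(t),0]) for t in np.linspace(0,6.28,90)])]:
    q=np.array([proj('s',p) for p in P]);q=(q-[215,170]+.5)*10;print(nm,q.min(0),q.max(0))
E
```

```text
disc m [array([ 577.53, -198.17,  130.  ]), array([ 679.19, -165.75,  130.  ])] 106.71112300247977 [ 628.36 -181.96  130.  ]
disc top m [ 611.72 -130.98  130.  ]
disc top n [ 611.24 -128.3   130.  ] center m est R 53.63038529415226
[[322.62 234.65]
 [322.6  226.11]
 [322.56 220.38]
 [322.53 218.97]]
[[320.17 238.96]
 [320.21 230.33]
 [320.33 224.35]
 [320.48 222.62]]
[-21.22  69.2  161.28] [-21.24  69.19 161.86]
cap rim,roof front [[320.7  229.16]
 [320.49 246.01]]
scap rim [101.9  164.11] [436.21 394.53]
roof [85.25 71.17] [416.67 294.72]
neck [157.77 241.01] [406.37 414.25]
```

Request:
step_arm([
  [1,2.5,0,0,0],
  [1,4.3,0,0,0],
  [1,4.3,0,0,0],
  [1,4.3,0,0,0],
  [1,4.3,0,0,0],
])

```text
time: 16.45
position: [626.0, -179.7, 185.1]
tcp_rot: [-1.856, -2.535, 0.0]
ft_force: [0.2, -0.5, -0.0]
gripper_width: 62.4
```

```bash
cat > en.py <<'E'
import cv2,numpy as np,sys
t=sys.argv[1]
a=cv2.imread(f'pics/{t}_scene.png');w=cv2.imread(f'pics/{t}_wrist.png')
def en(c,f,lo,hi):
    c=cv2.resize(c,None,fx=f,fy=f,interpolation=cv2.INTER_CUBIC).astype(float);return np.clip((c-lo)/(hi-lo)*255,0,255).astype(np.uint8)
cv2.imwrite(f'pics/{t}_s.png',en(a[170:230,215:275],10,80,130))
cv2.imwrite(f'pics/{t}_w.png',en(w[155:265,225:420],4,110,180))
E
python3 snap.py o scene wrist; python3 en.py o; python3 -c "
from workcell import *
print(state()['position'])"
```

```text
{'time': 16.55, 'joints': array([ 0.822,  0.485, -0.84 ,  1.476,  0.365,  1.343,  0.263]), 'position': array([ 625.966, -179.672,  185.023]), 'tcp_rot': array([-1.856, -2.535, -0.   ]), 'ft_force': array([-0.181,  0.494,  0.518]), 'moment': array([ 0.009, -0.133,  0.011]), 'gripper_width': 62.824019158645925}
[ 625.96644501 -179.67246499  185.02302981]
```

View pics/o_s.png

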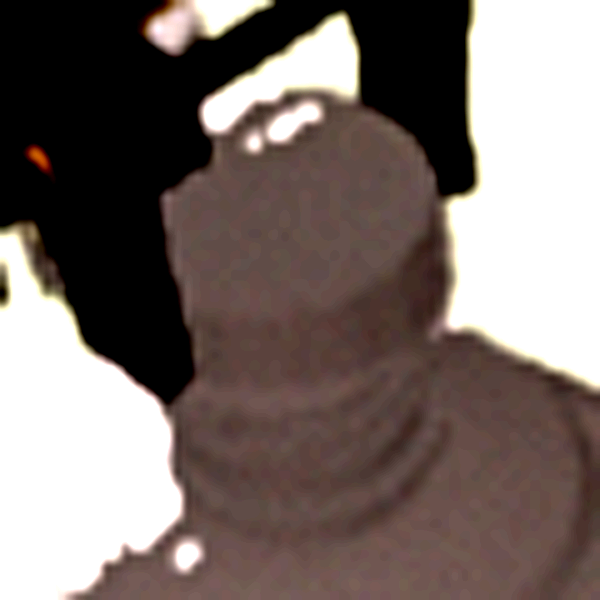

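View pics/o_w.png

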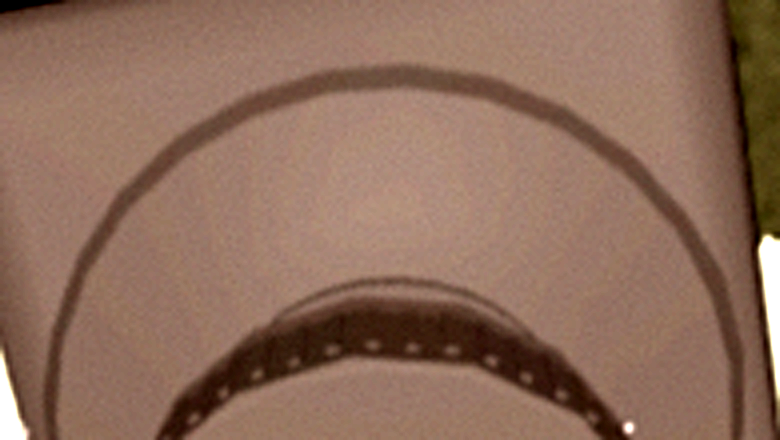

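```bash
python3 - <<'E'
from h import *
np.set_printoptions(precision=2,suppress=True)
for t,tcp,r,b in (('n',[627.6,-184.2,185.9],165.0,215.8),('o',[626,-179.7,185.1],173.8,225.0)):
    T=np.load(f'pics/{t}_wrist.npy');a=np.array([-.302,.953,0])
    cam=T[:3,3]
    e=(watz(T,323,r,130)-tcp)@a; f=(watz(T,323,b,130)-tcp)@a
    print(t,'disc centre rel tcp toolx',e-53.4,'neck base front',f, 'R 24 ->',f-24)
    q=(watz(T,323.25,244.4,tcp[2]+18)-tcp)@a; q2=(watz(T,323.25,228.9,tcp[2]-7)-tcp)@a
    print('cap roof front, rim front (31,32 expected)',q,q2)
E
```

```text
n disc centre rel tcp toolx 4.808310652481282 neck base front 28.42882465022471 R 24 -> 4.428824650224708
cap roof front, rim front (31,32 expected) 31.593662253169374 32.05058950110852
o disc centre rel tcp toolx 0.03192101724488339 neck base front 23.176202080639325 R 24 -> -0.8237979193606755
cap roof front, rim front (31,32 expected) 31.75578569320755 32.217507803761954
```

Request:
step_arm([
  [1,0,0,6,0],
  [1,0,0,11,0],
  [1,0,0,14,0],
  [1,0,0,15,0],
  [1,0,0,16,0],
  [1,0,0,17,0],
])

```text
time: 17.15
position: [626.2, -180.1, 168.3]
tcp_rot: [1.856, 2.534, -0.0]
ft_force: [0.6, -2.9, 1.8]
gripper_width: 61.9
```

Request:
step_arm([
  [1,0,0,1,0],
  [1,0,0,2,0],
  [1,0,0,3,0],
  [1,0,0,3,0],
])

```text
time: 17.55
position: [626.3, -180.7, 165.3]
tcp_rot: [1.856, 2.533, -0.001]
ft_force: [2.0, -6.1, 1.5]
gripper_width: 62.2
```

Request:
step_arm([
  [1,-0.6,0,0,0],
  [1,-1.2,0,0,0],
  [1,-1.2,0,0,0],
  [1,-1.2,0,1,0],
  [1,-1.2,0,1,0],
])

```text
time: 18.05
position: [626.5, -180.9, 164.0]
tcp_rot: [1.856, 2.534, 0.0]
ft_force: [2.9, -4.5, 1.3]
gripper_width: 62.2
```

Request:
step_arm([
  [1,-0.6,0,0,0],
  [1,-1,0,0,0],
  [1,-1,0,1,0],
  [1,-1,0,2,0],
  [1,-1,0,2,0],
])

```text
time: 18.55
position: [626.8, -181.2, 162.7]
tcp_rot: [1.855, 2.535, 0.001]
ft_force: [-1.0, -1.3, 6.7]
gripper_width: 62.5
```

Request:
step_arm([
  [1,0,0,0.5,-3],
  [1,0,0,0.5,-6],
  [1,0,0,0.5,-9],
])

```text
time: 18.85
position: [627.4, -181.4, 163.2]
tcp_rot: [1.647, 2.673, 0.001]
ft_force: [-1.3, -3.0, 11.8]
gripper_width: 62.4
```

Request:
step_arm([
  [1,0,0,0,-3],
  [1,0,0,0,-6],
  [1,0,0,0,-9],
])

```text
time: 19.15
position: [627.5, -181.4, 163.7]
tcp_rot: [1.432, 2.793, 0.001]
ft_force: [-1.8, -1.7, 14.1]
gripper_width: 62.3
```

Request:
step_arm([
  [1,0,0,0,-3],
  [1,0,0,0,-6],
  [1,0,0,0,-9],
])

```text
time: 19.45
position: [627.7, -181.3, 164.2]
tcp_rot: [1.209, 2.897, 0.001]
ft_force: [-2.9, -1.4, 17.5]
gripper_width: 62.3
```

Request:
step_arm([
  [1,0,0,-0.5,-3],
  [1,0,0,-0.5,-6],
  [1,0,0,-0.5,-9],
])

```text
time: 19.75
position: [627.7, -181.2, 164.7]
tcp_rot: [0.978, 2.983, 0.0]
ft_force: [-2.1, -0.8, 17.1]
gripper_width: 62.3
```

Request:
step_arm([
  [1,0,0,-0.5,-3],
  [1,0,0,-0.5,-6],
  [1,0,0,-0.5,-9],
])

```text
time: 20.05
position: [626.9, -181.4, 163.4]
tcp_rot: [0.74, 3.052, -0.0]
ft_force: [0.9, -3.1, 0.9]
gripper_width: 62.3
```

Request:
step_arm([
  [1,0,0,0,-3],
  [1,0,0,0,-6],
])

```text
time: 20.25
position: [626.3, -181.8, 162.2]
tcp_rot: [-0.58, -3.087, 0.0]
ft_force: [1.6, -2.0, -0.6]
gripper_width: 62.2
```

Request:
step_arm([
  [1,0,0,1,0],
  [1,0,0,2,0],
  [1,0,0,3,0],
  [1,0,0,3,0],
])

```text
time: 20.65
position: [626.6, -181.6, 159.4]
tcp_rot: [-0.584, -3.087, -0.0]
ft_force: [1.4, -2.9, -0.8]
gripper_width: 61.9
```

Request:
step_arm([
  [1,0,0,1,0],
  [1,0,0,1.5,0],
  [1,0,0,1.5,0],
])

```text
time: 20.95
position: [626.7, -181.6, 158.3]
tcp_rot: [0.584, 3.087, 0.0]
ft_force: [0.6, -1.7, 2.3]
gripper_width: 62.2
```

Request:
step_arm([
  [1,0,0,0.5,0],
  [1,0,0,1,0],
  [1,0,0,1,0],
  [1,0,0,1,0],
])

```text
time: 21.35
position: [626.8, -181.6, 158.1]
tcp_rot: [0.584, 3.086, -0.0]
ft_force: [-2.6, -1.3, 9.0]
gripper_width: 62.3
```

```bash
python3 snap.py p scene wrist; python3 en.py p
```

```text
{'time': 21.45, 'joints': array([ 0.921,  0.573, -1.003,  1.501,  0.49 ,  1.336,  1.073]), 'position': array([ 626.79 , -181.601,  158.038]), 'tcp_rot': array([ 0.584,  3.086, -0.   ]), 'ft_force': array([-0.861, -0.954,  9.386]), 'moment': array([-0.286,  0.221, -0.024]), 'gripper_width': 61.98195625248531}
```

View pics/p_s.png

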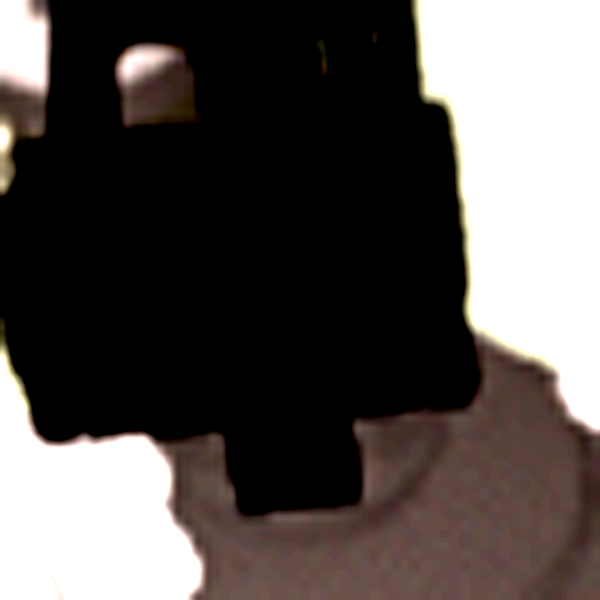

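View pics/p_wrist.png

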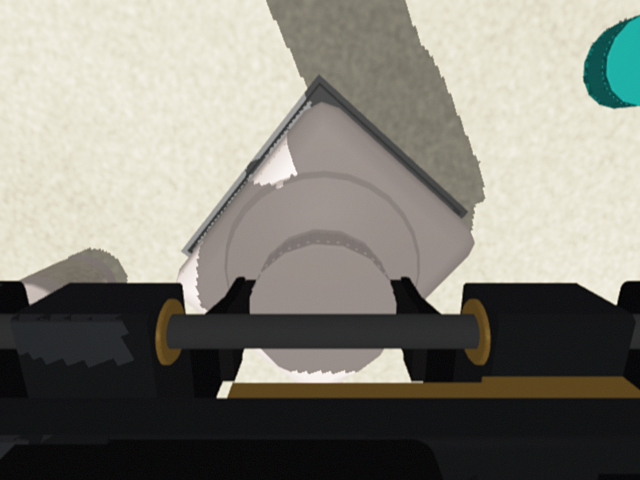

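Request:
step_arm([
  [1,0,0,0,5],
  [1,0,0,0,10],
  [1,0,0,0.3,15],
  [1,0,0,0.7,20],
])

```text
time: 21.85
position: [627.0, -181.4, 156.8]
tcp_rot: [1.115, 2.936, 0.001]
ft_force: [0.9, -1.4, 4.2]
gripper_width: 62.0
```

Request:
step_arm([
  [1,0,0,0.3,5],
  [1,0,0,0.7,10],
  [1,0,0,1,15],
  [1,0,0,1.3,20],
])

```text
time: 22.25
position: [627.0, -181.3, 155.5]
tcp_rot: [1.608, 2.698, 0.001]
ft_force: [1.7, -2.1, 4.0]
gripper_width: 62.1
```

Request:
step_arm([
  [1,0,0,0.3,5],
  [1,0,0,0.7,10],
  [1,0,0,1,15],
  [1,0,0,1.3,20],
])

```text
time: 22.65
position: [627.1, -181.2, 154.2]
tcp_rot: [2.052, 2.378, 0.001]
ft_force: [0.7, -0.9, 4.4]
gripper_width: 62.5
```

```bash
python3 -c "
from workcell import *
s=state();print(s['moment'],s['ft_force'],s['joints'])"
```

```text
[-0.25678849 -0.53408934 -0.0028873 ] [ 0.68826707 -0.94225522  4.38043226] [ 0.79721991  0.4990197  -0.7973541   1.51129905  0.36461544  1.28437158
  0.10447199]
```

Continue until the torque about z rises.

Request:
step_arm([
  [1,0,0,0.3,4],
  [1,0,0,0.5,8],
])

```text
time: 22.85
position: [627.1, -181.3, 153.9]
tcp_rot: [2.212, 2.23, 0.001]
ft_force: [1.3, -2.3, 6.1]
gripper_width: 61.8
```

```bash
python3 -c "
from workcell import *
s=state();print(s['moment'],s['ft_force'],s['position'])"
```

```text
[-0.29105145 -0.16591644  0.01308412] [ 1.33342251 -2.29707617  6.05235341] [ 627.11358304 -181.29807307  153.92396646]
```

Request:
step_arm([
  [1,0,0,0.3,4],
  [1,0,0,0.5,8],
  [1,0,0,0.5,8],
])

```text
time: 23.15
position: [627.2, -181.2, 153.9]
tcp_rot: [2.362, 2.07, 0.002]
ft_force: [-0.1, -0.7, 8.3]
gripper_width: 62.4
```

```bash
python3 -c "
from workcell import *
s=state();print(s['moment'],s['ft_force'],s['position'])"
```

```text
[-0.20353913  0.02381347 -0.08467172] [-0.06743146 -0.66680333  8.2689118 ] [ 627.2148856  -181.16813262  153.92147699]
```

Request:
step_arm([
  [1,0,0,0.5,5],
  [1,0,0,0.5,10],
  [1,0,0,0.5,15],
  [1,0,0,0.5,15],
])

```text
time: 23.55
position: [628.1, -180.7, 153.7]
tcp_rot: [2.611, 1.744, 0.005]
ft_force: [3.1, -0.3, 8.1]
gripper_width: 62.1
```

```bash
python3 snap.py q wrist
```

```text
{'time': 23.6, 'joints': array([ 0.73 ,  0.47 , -0.697,  1.515,  0.309,  1.265, -0.397]), 'position': array([ 628.047, -180.691,  153.728]), 'tcp_rot': array([2.609, 1.747, 0.004]), 'ft_force': array([ 2.985, -0.928,  7.517]), 'moment': array([-0.099, -0.745,  0.075]), 'gripper_width': 61.87319602419388}
```

View pics/q_wrist.png

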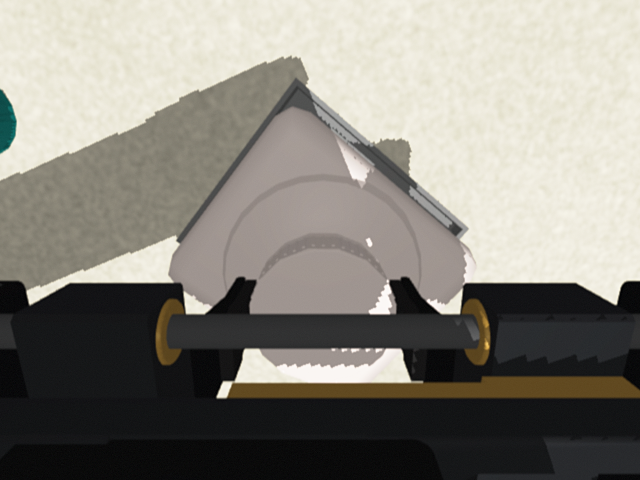

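Request:
step_arm([
  [0.3,0,0,-1,0],
  [0,0,0,-1,0],
  [0,0,0,-1,0],
  [0,0,0,-5,0],
  [0,0,0,-30,0],
  [0,0,0,-70,0],
  [0,-35,0,-100,0],
  [0,-60,0,-100,0],
  [0,-60,0,-100,0],
  [0,-60,0,-100,0],
])

```text
time: 24.6
position: [603.2, -237.5, 252.0]
tcp_rot: [-2.611, -1.745, 0.001]
ft_force: [-0.2, 0.7, -0.5]
gripper_width: 87.3
```

```bash
python3 snap.py r wrist scene top; python3 en.py r
```

```text
{'time': 24.75, 'joints': array([ 0.818,  0.401, -0.699,  1.394,  0.255,  1.439, -0.264]), 'position': array([ 603.911, -235.661,  251.877]), 'tcp_rot': array([-2.608, -1.749, -0.   ]), 'ft_force': array([ 0.217, -0.292, -1.103]), 'moment': array([ 0.029, -0.068,  0.021]), 'gripper_width': 87.12808708305305}
```

View pics/r_wrist.png

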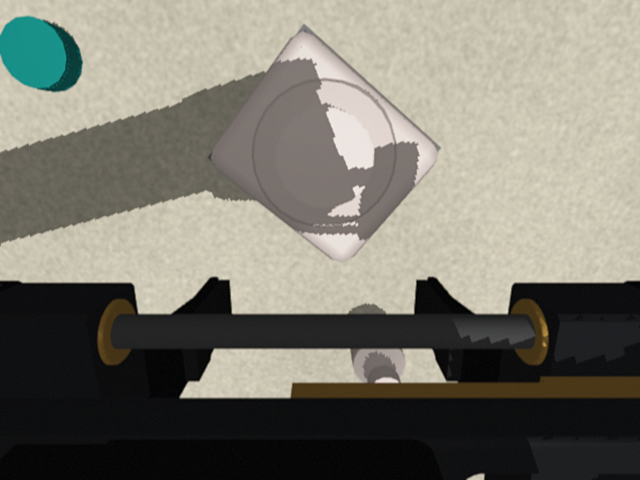

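View pics/r_s.png

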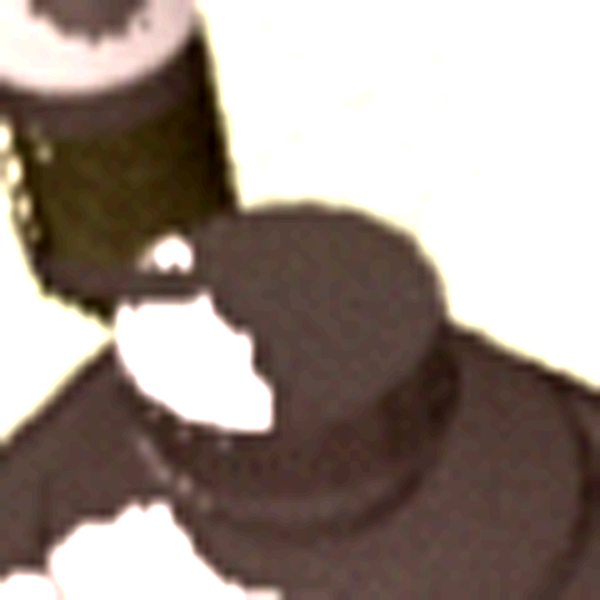

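View pics/r_scene.png

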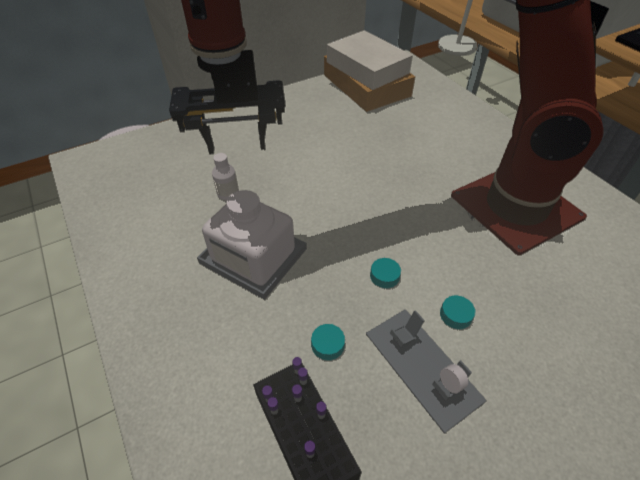

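Request:
step_arm([
  [0,30,0,0,0],
  [0,59.3,-0.3,20,0],
  [0,59.3,-0.3,60,0],
  [0,59.3,-0.3,85,0],
  [0,59.3,-0.3,96,0],
  [0,59.3,-0.3,96,0],
  [0,59.3,-0.3,96,0],
  [1,59.3,-0.3,96,0],
  [1,59.3,-0.3,96,0],
  [1,59.3,-0.3,96,0],
  [1,59.3,-0.3,96,0],
  [1,59.3,-0.3,96,0],
])

```text
time: 25.95
position: [626.9, -182.5, 156.8]
tcp_rot: [2.609, 1.747, 0.002]
ft_force: [3.7, -1.1, 0.7]
gripper_width: 62.2
```

```bash
cat > st.py <<'E'
from workcell import *
import numpy as np
np.set_printoptions(precision=3,suppress=True)
s=state();print(s['moment'],s['ft_force'],s['position'],s['effort'],s['joints'][6],s['tcp_rot'])
E
python3 st.py
```

```text
[-0.312 -0.708  0.213] [ 3.731 -1.085  0.666] [ 626.879 -182.498  156.823] [  0.132 -65.398 -11.043 -35.696  -0.507   1.178  -0.244] -0.39346199040283275 [2.609 1.747 0.002]
```

Request:
step_arm([
  [1,0,0,0,5],
  [1,0,0,0,10],
  [1,0,0,0,10],
])

```text
time: 26.25
position: [627.2, -181.9, 157.0]
tcp_rot: [2.752, 1.512, 0.003]
ft_force: [4.9, -0.3, 1.0]
gripper_width: 62.4
```

```bash
python3 st.py
```

```text
[ 0.041 -1.263  0.202] [ 4.861 -0.295  0.951] [ 627.159 -181.886  156.956] [  1.192 -65.125  -8.921 -35.045  -0.152   1.864  -1.689] -0.557819540037316 [2.752 1.512 0.003]
```

Request:
step_arm([
  [0.3,0,0,0,0],
  [0,0,0,0,0],
  [0,0,0,0,0],
  [0,0,0,-5,0],
  [0,0,0,-30,0],
  [0,0,0,-70,0],
  [0,-40,0,-110,0],
  [0,-80,0,-120,0],
  [0,-80,0,-120,0],
  [0,-80,0,-120,0],
])

```text
time: 27.25
position: [582.4, -251.3, 276.7]
tcp_rot: [2.755, 1.509, -0.001]
ft_force: [1.1, 0.1, -0.2]
gripper_width: 86.9
```

```bash
python3 snap.py t wrist scene top; python3 en.py t; python3 - <<'E'
from fit import *
np.set_printoptions(precision=2,suppress=True)
t=np.linspace(0,6.283,180)
for M in ([627.1,-181.3],[626.7,-180]):
  for z in (159.5,161.5):
    for cam,o,s in (('s',(215,170),10),):
      for dz,R in ((12.5,31),(-12.5,32)):
        q=np.array([proj(cam,[M[0]+R*np.cos(a),M[1]+R*np.sin(a),z+dz]) for a in t]);q=(q-o+.5)*s
        print(M,z,cam,dz,q.min(0),q.max(0))
E
python3 -c "
import cv2
a=cv2.imread('pics/t_top.png');cv2.imwrite('pics/t_t.png',cv2.resize(a[160:250,320:480],None,fx=5,fy=5,interpolation=2))"
```

```text
{'time': 27.4, 'joints': array([ 0.836,  0.353, -0.666,  1.395,  0.216,  1.468, -0.386]), 'position': array([ 583.351, -248.348,  275.687]), 'tcp_rot': array([-2.75 , -1.515,  0.   ]), 'ft_force': array([-0.307,  0.651,  0.195]), 'moment': array([ 0.053, -0.052, -0.018]), 'gripper_width': 87.00831577277175}
[627.1, -181.3] 159.5 s 12.5 [121.65 201.32] [444.07 425.21]
[627.1, -181.3] 159.5 s -12.5 [137.06 288.99] [462.49 519.49]
[627.1, -181.3] 161.5 s 12.5 [119.97 193.86] [442.98 417.79]
[627.1, -181.3] 161.5 s -12.5 [135.44 281.85] [461.45 512.4 ]
[626.7, -180] 159.5 s 12.5 [126.15 204.51] [448.77 428.71]
[626.7, -180] 159.5 s -12.5 [141.47 292.16] [467.1  522.99]
[626.7, -180] 161.5 s 12.5 [124.47 197.05] [447.69 421.29]
[626.7, -180] 161.5 s -12.5 [139.86 285.02] [466.07 515.9 ]
```

View pics/t_s.png

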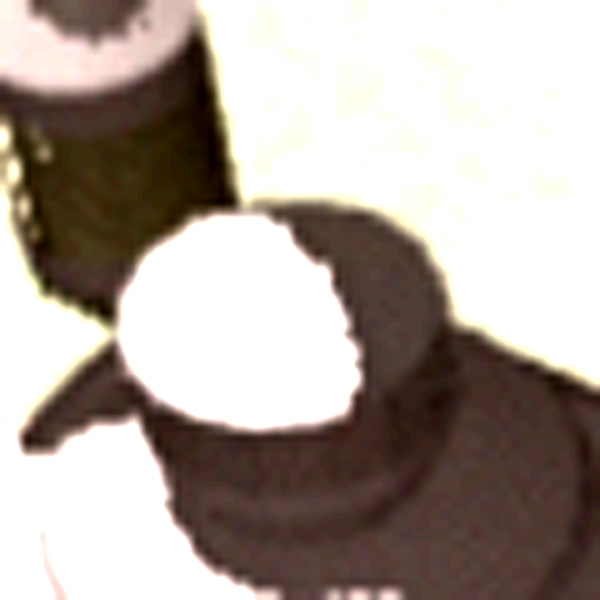

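View pics/t_t.png

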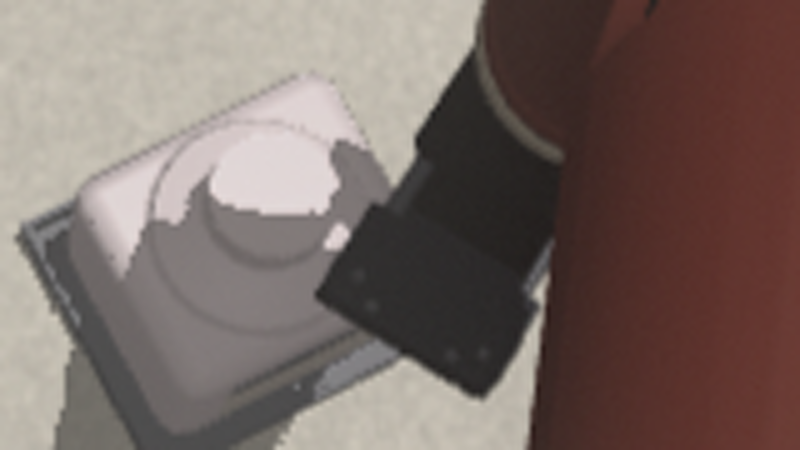

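View pics/t_wrist.png

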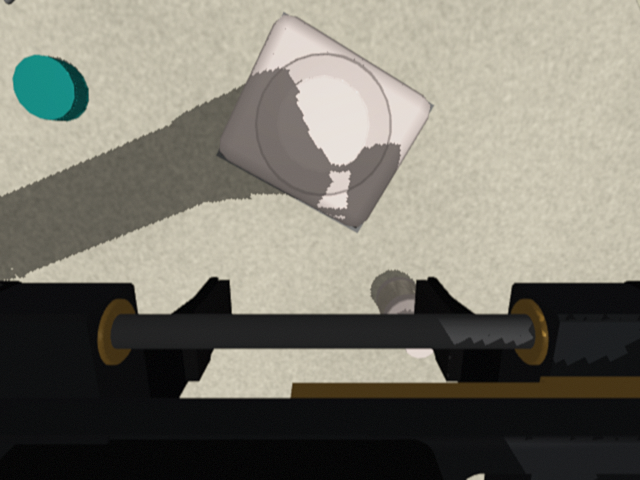

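```bash
python3 -c "
from workcell import *
print(close_job())"
```

```text
the job is handed in; nothing more can be done
None
```

The large cap is screwed home on the canister and let go, and the job is handed in at about 27 s of the allowed 72 s. No verdict was reported.

**How it went**
- I gripped the cap by its free sides and lifted it from the rack. Pressing and dragging its rim on the bench tipped it mouth down. I centred it by gripping from two directions.
- It rested on the threads about 0.2 mm above the mouth plane. I turned it back about 50° until it fell, and pressed it down to about 4.2 mm below the mouth.
- I then screwed it clockwise. It stopped sinking after about 68–76°, with the cap's centre about 8.6 mm below the mouth against 8.5 mm for home.

**Last checks**
- **Tight:** gripping again and turning another 10° pulled the cap no lower. The joint 7 torque rose to about 1.7 N m, so the fingers were slipping on a cap at its stop. The wrist moment about z did not show this rise; it stayed at about 0.2 N m.
- **Position:** in the scene picture the cap's outline fits the predicted home pose to within about 0.7 px, and the cap looks level. One pixel is about 2 mm there, so this is a weaker check on height than the force and height readings.
- **Other things:** in the pictures the small cap and the reagent bottle stand where they were, and the gripper hangs clear of everything.

**Disagreement on the way:** the first estimate of the mouth from the wrist camera was off by about 2–4 mm from the other views. I corrected it with a second look and with the side force while lowering.

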